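# Hang the hammer holder on the tool board and lock it

## Robot

A 6-joint arm with a two-finger parallel gripper is mounted at the origin on a cart in front of the work surface, level with it; the furniture and walls round the work are solid. World frame = base frame: x ahead of the robot, y to its left, z up, the work surface at z = 0. Lengths are in m, angles in rad, forces in N, time in s.
With the tool pointing down it reaches from about 0.275 to 1 m from the base axis. Payload 8.4 kg.
Tool frame: the origin (TCP) lies at the centre of the arm's flange, where the gripper is bolted on; the fingertips stand 173 mm ahead of it and the grasp point (between the pads) lies 155 mm ahead of it; z points along the fingers, y is the line along which they close (so a half turn about z gives the same grasp; the last joint's range is limited). The gripper opens to 85 mm and grips with 20 to 120 N. Pads are 22 mm wide; open, the fingers measure 114 mm over their backs; the gripper's body (76 mm by 85 mm) begins 54 mm behind the grasp point. The pads swing forward as they close: fully open they stand 13 mm farther back than shut.
Start: joints at [-1.24, 0.353, 1.633, -0, 1.155, -0.002], TCP at [0.204, -0.591, 0.405] pointing down, gripper open.
Joint ranges: [-2.63, 2.63], [-0.92, 2.1], [0.06, 2.66], [-1.3, 4.44], [0, 2.69], [-3.02, 3.02]. Speed limits (rad/s): [2.22, 2.22, 2.79, 3.14, 3.14, 3.14].

## Interface

Orientations are given as a unit quaternion [x, y, z, w].
In Python, from station import get_obs, get_image, close_job gives the robot as it stands.
- The arm moves only by the tool play_rows, never from a script. Its arguments are lists of equal length, an entry for each row: "dp": the shift along the tool's x, y, z in mm, a list of three; "yaw": the turn about the tool's z in rad. A call has 1 to 8 rows; each row shifts and turns the commanded pose from where the row before left it, along the tool's axes as they then stand; what a row does not reach is not made up. A row lasts 1/12 s, in which the tool goes at most 41.7 mm and 7.16 degrees, less where a joint would pass 70% of its speed; a pose out of reach is approached as far as the arm can. A call with a gripper value outside its range is refused whole. "grip" is the opening, from 0 (shut) to 1 (fully open), set as the call begins (left out, the last holds). The fingers move at their own pace and stop on an object; "squeeze" is the grip in N (left out, the last holds). Time passes only in rows, so rows that do not move let the fingers close. It gives the time, the measured TCP pose, the force, the opening and the grip force at its end, in the units of the state.
- get_obs(): the state, without advancing time (a new reading comes with each control period).
- get_image(name): name is "side" or "top"; returns a dict with "frame" (384x512x3 uint8, red, green, blue), "range_z" (384x512 float32, m along the optical axis (not along the pixel's ray), 0 where there is no reading), "fov_y" (degrees; the focal length in pixels is half the picture's height over the tangent of half this angle, whatever the lens; pixels are square), "cx", "cy" (the principal point, pixels), "rvec" (rotation vector, rad) and "tvec" (3), from world to camera coordinates, as OpenCV has them. Camera axes: x right, y down, z forward; pixel columns grow to the right and rows downward; lengths in m; the calibration is good to about 2 mm. A picture is of the moment at which its call begins.
- close_job(): hands the job in; it is judged then, once.
The state is a dict: "clock": time; "joints": joint angles; "dq": joint speeds; "joint_efforts": joint torques, N m; "ee_pos": TCP position; "tool_rot": TCP orientation; "wrist_force": force on the tool from outside, world axes, zero at the start; "ft_torque": the same for the moment, N m; "width": finger opening in m; "finger_force": force on a finger pad.
Only numpy, scipy, OpenCV 4.12 (cv2) and the standard library are available. Lean on these libraries where they do the work, as an engineer would, in place of code of your own. Each camera call takes 0.05 s, during which the arm holds its last target. There are 200 camera calls.

## Task

Hang the two-prong hammer holder on the sloping tool board: pass its two keyholes over the heads of the two studs, then slide it down the board until it is fully home and the sprung lock pin has snapped out above its top edge. Leave it hanging there, and leave the hammer, the tape measure, the tape roll and the sanding block where they lie.

Things in the scene. Friction and masses are not known exactly. Their poses are not given: they have to be found in the camera images.
- holder: Hammer holder, bare steel, 0.17 to 0.34 kg: a flat back plate 80 mm (x) by 92 mm (y), 4 mm thick, with two prongs standing out of its front and a lip bent out along its top edge. It starts lying on its back on the worktop, prongs up. Origin: middle of the plate's back face; +x to the top edge (uppermost when it hangs), +z out of the front.
- holder_grip (a point): Between the two prongs, at (0, 0, 33) mm in the holder's frame: the place to grip it, across both, 40 mm over their outer faces (y -20 to +20). Each prong is a flat bar 6 mm thick (y), x from -12 to +12 mm, that reaches from the plate to z = 52 mm; gap between them 28 mm; beyond z = 44 mm a toe rises to x = +22 mm.
- holder_lip (a point): Middle of the outer edge of the holder's top lip, at (38, 0, 20) mm in its frame; the lip is 46 mm wide (y), 4 mm thick (x from 36 to 40 mm), and stands out to z = 20 mm. It can be pressed down the slope with the fingertips to push the holder home; with friction that may take up to 20 N.
- holder_keys (a point): Midway between the two keyholes, at (6, 0, 0) mm in the holder's frame. They go through the plate 31 mm to either side (y). Each has an eight-sided entry, 16.5 mm across, centred at this x, and from it a slot 8.6 mm wide runs towards the top edge (+x); fully home, the stud's axis is 14 mm along it (x = 20 mm).
- stand: Tool board, fixed on the worktop: dark slotted steel, 280 mm wide, on a tube frame, leaning back 45 degrees, facing the robot. Origin on the worktop under the stud line's middle; -x is the side the board faces, y runs along its width, z up. Up its slope is (0.707, 0, 0.707), straight out of its face (-0.707, 0, 0.707). A ledge along its lower edge stands out 21 mm.
- stud_line (a point): Point on the board's face, at its middle and at the studs' height: (0, 0, 150) mm in the stand's frame. The board goes 98 mm up and 150 mm down the slope from here. A 3 mm thick stud plate, 132 mm wide, 54 mm up to 68 mm down the slope, carries two studs side by side, 62 mm apart. It is clamped along a level slot, so their middle is up to 12 mm to either side (y): not reported, see or feel it.
- home (a point): Where the holder's origin is when fully home, if the studs are in the middle of the board: (-16, 0, 138) mm in the stand's frame. From the board's face out: stud plate to 3 mm; stud shanks, 6 mm thick; heads 13 mm across from 9 to 13.2 mm, rim bevelled to 8.4 mm. The holder's back must come within 5 mm of the face over the heads, then slides 14 mm down. About 2 mm play.
- lock_pin (a joint): Sprung brass pin, 8 mm thick, round-ended, midway between the studs, 25.5 mm up the slope from them. Value: m pushed in; 0 = out (end 11 mm out from the board's face), at most 0.009. 1.2 N to start, 3.6 N at 8 mm. The plate pushes it in when pressed on over the heads (let go there, it pushes the holder off again); when the holder is home it snaps out just above its top edge and locks it.
- hammer: Joiner's hammer with a wooden haft, 270 mm long, lying on the worktop; origin at the haft's free end, its own z along the haft to the head. Leave it.
- tape_measure: Tape measure, 66 x 87 x 64 mm, standing on the worktop; origin under its middle. Leave it.
- tape_roll: Roll of masking tape lying flat, 105 mm across, 25 mm high; origin under its middle. Leave it.
- sanding_block: Cork sanding block, 116 x 80 x 26 mm; origin under its middle. Leave it.
Not all that is in view belongs to the job. What is shaped like the holder but blue is not meant.

How it is judged:
At the end, for the whole second after the job is handed in: The holder hangs at rest fully home on both studs: within about 4 mm of its home place fore-and-aft and in height, within 20 mm of the board's middle sideways, lying along the board (tilt 45 +-5.7 degrees, level within 7 degrees), lip uppermost, and the lock pin less than 2 mm pushed in (value of joint lock_pin below 0.002 m and x of holder in the frame of stand between -0.0213 and -0.0123 m and z of holder in the frame of stand between 0.134 and 0.143 m and y of holder in the frame of stand between -0.02 and 0.02 m and angle between holder's own z axis and vertical between 0.685 and 0.885 rad and angle between the y axis of holder and the y axis of stand, either way round below 0.12 rad and z of holder_lip in the frame of stand above 0.165 m and linear speed of holder below 0.02 m/s and angular speed of holder below 0.2 rad/s); the robot touches nothing.
It fails at once if the hammer is moved by more than 30 mm (distance of hammer from where it was at the start of the episode above 0.03 m).
It fails at once if the tape measure is moved by more than 30 mm (distance of tape_measure from where it was at the start of the episode above 0.03 m).
It fails at once if the roll of masking tape is moved by more than 30 mm (distance of tape_roll from where it was at the start of the episode above 0.03 m).
It fails at once if the sanding block is moved by more than 30 mm (distance of sanding_block from where it was at the start of the episode above 0.03 m).
It also fails if it takes over 72 s, if anything falls off the work surface, if the arm or the gripper's body presses on something with over 40 N, if the wrist force passes 120 N, or if a joint passes its speed limit or range.

## Working session

There is one attempt and no reset: what is moved stays moved. The work goes in short steps, Python scripts to look and compute and a tool call to move; the robot and the scene stay as the last step left them, time stands still between calls to the robot, and variables do not carry over. Pictures are saved under pics/ and viewed, at most 10 in all, crops included, and the job is handed in when it is done.

Besides the shell and the picture viewer there is one more tool, called after ">>>" in YAML: its name, and indented under it one key for each argument. play_rows: Moves the arm, as the interface text tells. Its arguments: {"type":"object","properties":{"dp":{"type":"array"},"yaw":{"type":"array"},"grip":{"type":"number"},"squeeze":{"type":"number"}},"required":["dp","yaw"]}

```bash
mkdir -p pics; cat > h.py <<'E'
import numpy as np,cv2
from station import get_obs,get_image,close_job
from scipy.spatial.transform import Rotation as R
def cloud(im):
    z=im["range_z"];h,w=z.shape;f=h/2/np.tan(np.radians(im["fov_y"])/2)
    v,u=np.mgrid[:h,:w]
    c=np.stack([(u-im["cx"])/f*z,(v-im["cy"])/f*z,z],-1)
    Rm=cv2.Rodrigues(np.array(im["rvec"],float))[0]
    p=(c-np.array(im["tvec"]).ravel())@Rm
    p[z==0]=np.nan
    return p
def proj(im,P):
    h=im["range_z"].shape[0];f=h/2/np.tan(np.radians(im["fov_y"])/2)
    K=np.array([[f,0,im["cx"]],[0,f,im["cy"]],[0,0,1.]])
    return cv2.projectPoints(np.array(P,float).reshape(-1,1,3),np.array(im["rvec"],float),np.array(im["tvec"],float),K,None)[0].reshape(-1,2)
def save(fr,name,s=1):
    cv2.imwrite("pics/"+name,cv2.resize(fr[:,:,::-1],None,fx=s,fy=s,interpolation=cv2.INTER_CUBIC))
E
python3 - <<'E'
from h import *
import pickle
a=get_image("top");b=get_image("side");pickle.dump((a,b),open("im0.pkl","wb"))
save(np.vstack([a["frame"],b["frame"]]),"a.png",0.78)
save(a["frame"],"t0.png",1.5);save(b["frame"],"s0.png",1.5)
for i in(a,b):
    print(i["fov_y"],i["cx"],i["cy"],(-cv2.Rodrigues(np.array(i["rvec"]))[0].T@np.array(i["tvec"]).ravel()))
print(get_obs())
E
```

```text
51.645259810345166 249.55770389157564 200.46461742343703 [0.37905028 0.01185596 1.65856334]
42.01633010836089 263.342733385204 193.11070860718675 [ 0.50341759 -0.78315854  1.5864548 ]
{'clock': 0.1, 'joints': array([-1.24039577e+00,  3.53592901e-01,  1.63409576e+00, -1.44727062e-05,
        1.15517518e+00, -2.36072601e-03]), 'dq': array([-8.27329654e-05, -1.28469517e-03, -1.96716195e-03,  1.52899816e-03,
        4.28495025e-04, -4.12135910e-04]), 'joint_efforts': array([-2.52651298e-04, -6.06356335e+01, -3.42817748e+01, -8.55140888e-05,
        3.77841963e-03,  2.43363968e-05]), 'ee_pos': array([ 0.20410822, -0.59049876,  0.40401245]), 'tool_rot': array([ 9.86189958e-01,  1.65616915e-01, -1.10312873e-04, -6.25982894e-04]), 'wrist_force': array([0.78980966, 0.15468595, 0.89321545]), 'ft_torque': array([ 0.03208232, -0.00591265,  0.04372481]), 'finger_force': 0.0, 'width': 0.08532284274090206}
```

View pics/t0.png

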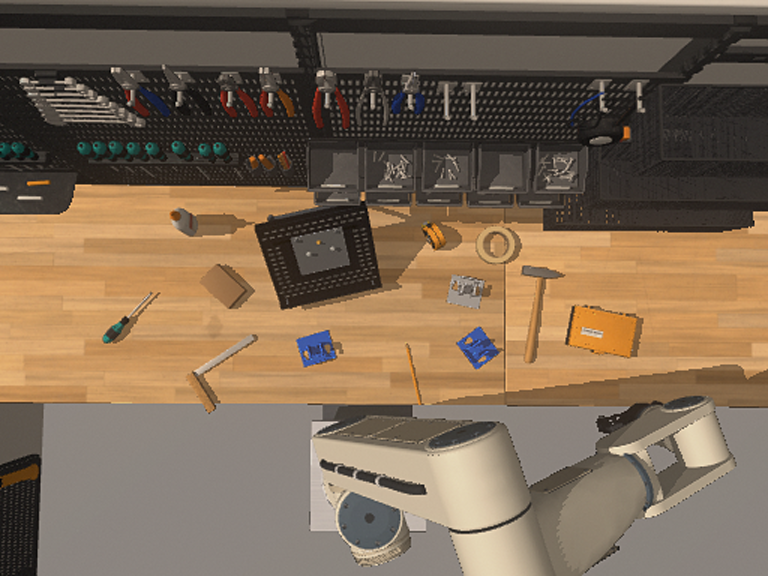

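View pics/s0.png

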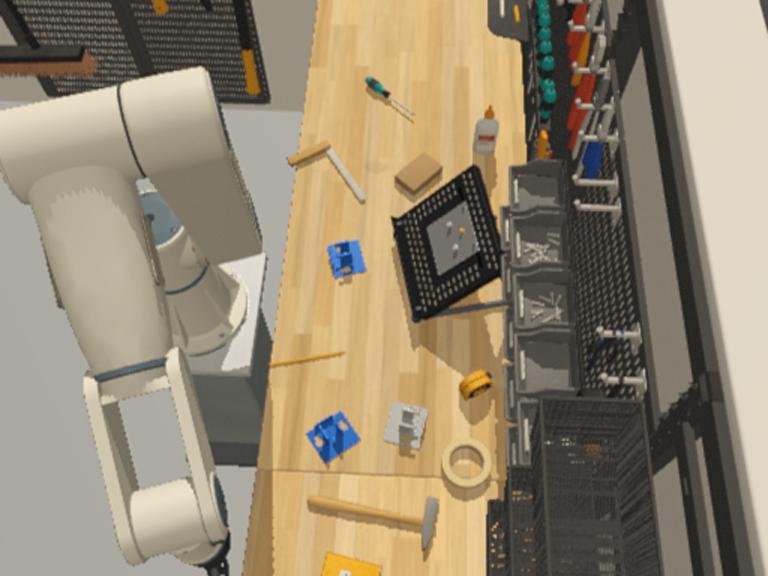

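The top view (1.5x) shows the grey steel holder at (466,290). The lookalikes are blue, at (318,348) and (478,347). The board is at (318,255), with the stud plate in its middle. I choose the grey one and check it in a close crop.

```bash
python3 - <<'E'
from h import *
import pickle
a,b=pickle.load(open("im0.pkl","rb"))
c1=cv2.resize(a["frame"][175:215,285:335],(400,320),interpolation=cv2.INTER_CUBIC)
c2=cv2.resize(b["frame"][260:305,250:290],(400,450),interpolation=cv2.INTER_CUBIC)[:320]
c3=cv2.resize(a["frame"][145:190,185:241],(400,320),interpolation=cv2.INTER_CUBIC)
c4=cv2.resize(b["frame"][125:190,275:325],(400,520),interpolation=cv2.INTER_CUBIC)[:280]
c4=cv2.resize(b["frame"][128:184,275:345],(400,320),interpolation=cv2.INTER_CUBIC)
o=np.vstack([np.hstack([c1,c2[:280].repeat(1,0) if 0 else c2]),np.hstack([c3,c4])])
save(o[:,:],"c.png",0.93)
for n,im,(r0,r1,q0,q1) in(("top",a,(175,215,285,335)),("side",b,(260,305,250,290))):
    p=cloud(im)[r0:r1,q0:q1].reshape(-1,3);col=im["frame"][r0:r1,q0:q1].reshape(-1,3).astype(int)
    sat=col.max(1)-col.min(1)
    for lo,hi in((.002,.012),(.015,.026),(.045,.06)):
        m=(p[:,2]>lo)&(p[:,2]<hi)&(sat<40)
        q=p[m];
        if len(q)>3:
            r=cv2.minAreaRect((q[:,:2]*1000).astype(np.float32));print(n,lo,m.sum(),q.mean(0).round(4),q[:,2].round(3).min(),[np.round(x,1) for x in r])
            if lo>.01:print((q*1000).round(0).astype(int)[:60].tolist())
p=cloud(a)
# board plane fit via RANSAC-like
q=p[140:205,172:255].reshape(-1,3);q=q[(q[:,2]>.06)&(q[:,2]<.23)]
for _ in range(6):
    A=np.c_[q[:,:2],np.ones(len(q))];s=np.linalg.lstsq(A,q[:,2],rcond=None)[0];r=q[:,2]-A@s;k=abs(r)<max(.008,0.9*np.std(r));q=q[k]
n=np.array([-s[0],-s[1],1]);n/=np.linalg.norm(n);print("plane",s,n,len(q),np.degrees(np.arctan2(-n[1],-n[0])),np.degrees(np.arccos(n[2])))
E
```

```text
top 0.002 210 [ 0.5086 -0.2645  0.0054] 0.002 [array([ 509.8, -265.5]), array([91.8, 80.4]), np.float64(79.0)]
top 0.015 19 [ 0.5266 -0.2694  0.0199] 0.015 [array([ 515.5, -270. ]), array([76.2, 58.1]), np.float64(14.9)]
[[550, -251, 23], [550, -256, 19], [551, -260, 16], [550, -264, 22], [547, -265, 16], [546, -268, 21], [546, -272, 23], [546, -276, 24], [547, -281, 17], [542, -293, 21], [517, -247, 23], [517, -265, 15], [512, -246, 25], [513, -281, 20], [509, -281, 20], [504, -280, 23], [496, -277, 17], [493, -306, 16], [471, -252, 17]]
top 0.045 27 [ 0.5138 -0.2657  0.0511] 0.047 [array([ 514.3, -266. ]), array([38.9, 33.9]), np.float64(78.3)]
[[531, -251, 47], [531, -255, 50], [526, -250, 51], [526, -254, 55], [527, -288, 48], [522, -250, 51], [523, -283, 49], [522, -286, 59], [519, -247, 47], [518, -250, 51], [518, -282, 57], [518, -287, 54], [514, -247, 48], [514, -250, 53], [514, -283, 52], [510, -246, 50], [510, -251, 48], [511, -284, 47], [506, -246, 51], [506, -250, 52], [507, -284, 47], [502, -246, 51], [502, -279, 52], [502, -282, 55], [498, -279, 51], [498, -282, 54], [4
[... 1031 characters left out ...]
[526, -254, 48], [529, -257, 56], [533, -254, 49], [510, -258, 47], [513, -258, 47], [517, -258, 48], [520, -258, 49], [523, -257, 46], [526, -258, 50], [529, -259, 53], [533, -259, 54], [530, -260, 47], [495, -284, 53], [498, -282, 47], [495, -286, 51], [498, -286, 49], [502, -287, 53], [508, -286, 52], [511, -286, 51], [514, -287, 56], [499, -288, 46], [502, -288, 45], [505, -289, 49], [511, -288, 48], [514, -288, 49], [518, -289, 52], [521, -288, 49], [524, -290, 56], [511, -291, 47], [518, -291, 49], [521, -290, 46], [524, -292, 51], [527, -291, 49], [524, -293, 45]]
plane [ 0.96207478  0.22230917 -0.45895561] [-0.68458009 -0.15818774  0.7115664 ] 3119 13.011121527892277 44.6374946569702
```

View pics/c.png

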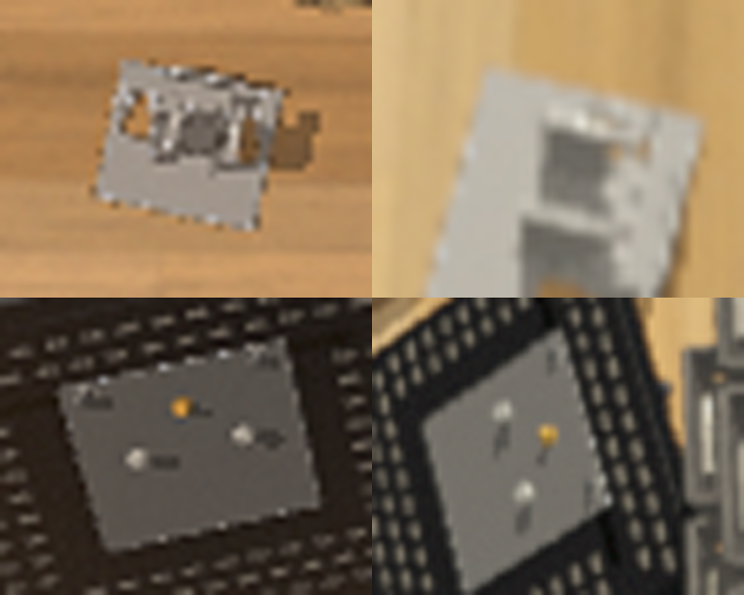

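The crop confirms it: bare grey steel, keyholes and two prongs, lip on the far side (away from the robot). The lower crops show two studs and the brass pin above them on the stud plate. Next I triangulate the studs and work out the first reach.

```bash
cat >> h.py <<'E'
def state():
    o=get_obs();r=R.from_quat(o["tool_rot"]);return o,o["ee_pos"],r.as_matrix()
def plan(tcp,ang):
    "tool x heading ang(deg): yaw and dp in present tool axes, and after yaw"
    o,p,M=state();a0=np.degrees(np.arctan2(M[1,0],M[0,0]));d=(np.array(tcp)-p)*1000
    dy=np.radians((a0-ang+180)%360-180);M2=M@R.from_rotvec([0,0,dy]).as_matrix()
    print("tcp",p.round(4),"head",a0.round(2),"tilt",M[:,2].round(4),"yaw",dy.round(4),"dp now",(M.T@d).round(1),"dp after yaw",(M2.T@d).round(1))
def ray(im,px):
    h=im["range_z"].shape[0];f=h/2/np.tan(np.radians(im["fov_y"])/2)
    Rm=cv2.Rodrigues(np.array(im["rvec"],float))[0];c=-Rm.T@np.array(im["tvec"]).ravel()
    d=Rm.T@np.array([(px[0]-im["cx"])/f,(px[1]-im["cy"])/f,1]);return c,d/np.linalg.norm(d)
def tri(a,pa,b,pb):
    c1,d1=ray(a,pa);c2,d2=ray(b,pb)
    s=np.linalg.lstsq(np.c_[d1,-d2],c2-c1,rcond=None)[0];x,y=c1+s[0]*d1,c2+s[1]*d2
    return (x+y)/2,np.linalg.norm(x-y)
def blob(im,guess,orange=False,r=3):
    u0,v0=np.round(guess).astype(int);f=im["frame"].astype(float)[v0-r:v0+r+1,u0-r:u0+r+1]
    w=f[...,0]-f[...,2] if orange else f.mean(-1)
    w=np.clip(w-np.median(w)-15,0,None);v,u=np.mgrid[-r:r+1,-r:r+1]
    return np.array([u0+(w*u).sum()/w.sum(),v0+(w*v).sum()/w.sum()])
E
python3 - <<'E'
from h import *
import pickle
a,b=pickle.load(open("im0.pkl","rb"))
T=[(205.2,169),(221.2,165.4),(212,161.2)];S=[(299.3,149),(303.6,164.2),(308,153.4)]
P=[]
for i,(t,s) in enumerate(zip(T,S)):
    t2,s2=blob(a,t,i==2),blob(b,s,i==2);x,e=tri(a,t2,b,s2);P.append(x);print(t2.round(2),s2.round(2),x.round(4),e.round(4))
P=np.array(P);m=P[:2].mean(0);d=P[0]-P[1];print("mid",m,"sep",np.linalg.norm(d),"yaw",np.degrees(np.arctan2(-d[0],d[1])),"pin-mid",P[2]-m)
plan([.510,-.268,.30],-11)
E
```

```text
[205.02 168.77] [299.18 148.79] [0.5904 0.1595 0.1528] 0.0022
[220.98 165.21] [303.35 163.94] [0.6047 0.0989 0.154 ] 0.0017
[211.82 161.08] [307.66 153.28] [0.618  0.1328 0.1681] 0.0018
mid [0.59758093 0.12919494 0.1533987 ] sep 0.06233456964912457 yaw 13.254630507069773 pin-mid [0.02040474 0.00360096 0.01473768]
tcp [ 0.2041 -0.5905  0.404 ] head 19.07 tilt [-4.0e-04  1.2e-03 -1.0e+00] yaw 0.5248 dp now [ 394.5 -204.8  104.3] dp after yaw [ 238.8 -374.8  104.3]
```

>>> play_rows:
  dp:
    - [33,-17,0]
    - [33,-17,0]
    - [33,-17,0]
    - [33,-17,0]
    - [33,-17,0]
    - [33,-17,0]
    - [33,-17,0]
    - [33,-17,0]
  yaw: [0,0,0,0,0,0,0,0]
  grip: 1

```text
clock: 0.77
ee_pos: [0.4101, -0.3744, 0.4045]
tool_rot: [0.986, 0.166, -0.0, -0.0]
wrist_force: [0.6, 0.4, 0.4]
width: 0.0856
finger_force: 0.0
```

>>> play_rows:
  dp:
    - [33,-17,0]
    - [33,-17,0]
    - [33,-17,0]
    - [32,-17,0]
    - [0,0,30]
    - [0,0,30]
    - [0,0,0]
    - [0,0,0]
  yaw: [0,0,0,0.105,0.105,0.105,0.105,0.105]

```text
clock: 1.43
ee_pos: [0.5103, -0.268, 0.3422]
tool_rot: [0.995, -0.098, -0.002, -0.001]
wrist_force: [0.3, 0.1, 0.1]
width: 0.0857
finger_force: 0.0
```

```bash
python3 - <<'E'
from h import *
plan([.510,-.268,.188],-11)
E
```

```text
tcp [ 0.5103 -0.268   0.3422] head -11.26 tilt [-0.0042  0.0022 -1.    ] yaw -0.0045 dp now [  0.4   0.3 154.2] dp after yaw [  0.4   0.3 154.2]
```

>>> play_rows:
  dp:
    - [0,0,30]
    - [0,0,30]
    - [0,0,30]
    - [0,0,30]
    - [0,0,15]
    - [0,0,10]
    - [0,0,7]
    - [0,0,0]
  yaw: [0,0,0,0,0,0,0,0]

```text
clock: 2.1
ee_pos: [0.5106, -0.2687, 0.1917]
tool_rot: [0.995, -0.096, -0.001, -0.0]
wrist_force: [0.1, -0.6, 0.4]
width: 0.0857
finger_force: 0.0
```

>>> play_rows:
  dp:
    - [0,0,0]
    - [0,0,0]
    - [0,0,0]
    - [0,0,0]
    - [0,0,0]
    - [0,0,0]
    - [0,0,0]
    - [0,0,0]
  yaw: [0,0,0,0,0,0,0,0]
  grip: 0
  squeeze: 40

```text
clock: 2.77
ee_pos: [0.5113, -0.269, 0.1939]
tool_rot: [0.995, -0.096, 0.001, 0.0]
wrist_force: [-1.0, 1.8, 6.1]
width: 0.0396
finger_force: 41.9
```

>>> play_rows:
  dp:
    - [0,0,-5]
    - [0,0,-15]
    - [0,0,-30]
    - [0,0,-40]
    - [0,0,-40]
    - [0,0,-30]
    - [0,0,-10]
    - [0,0,0]
  yaw: [0,0,0,0,0,0,0,0]

```text
clock: 3.43
ee_pos: [0.5114, -0.2692, 0.3658]
tool_rot: [0.995, -0.096, 0.003, 0.001]
wrist_force: [-0.6, -0.2, -3.1]
width: 0.0393
finger_force: 41.2
```

```bash
python3 - <<'E'
from h import *
import pickle
a=get_image("top");b=get_image("side");pickle.dump((a,b),open("im1.pkl","wb"))
o,p,M=state();g=p+M[:,2]*.155
ca=proj(a,g)[0].astype(int);cb=proj(b,g)[0].astype(int);print(ca,cb,p,o["width"])
f=lambda im,c:cv2.resize(im["frame"][c[1]-35:c[1]+35,c[0]-35:c[0]+35],(400,400),interpolation=cv2.INTER_CUBIC)
save(np.hstack([f(a,ca),f(b,cb)]),"g.png")
E
```

```text
[319 189] [271 260] [ 0.51030246 -0.26857767  0.36170026] 0.039318877299725614
```

View pics/g.png

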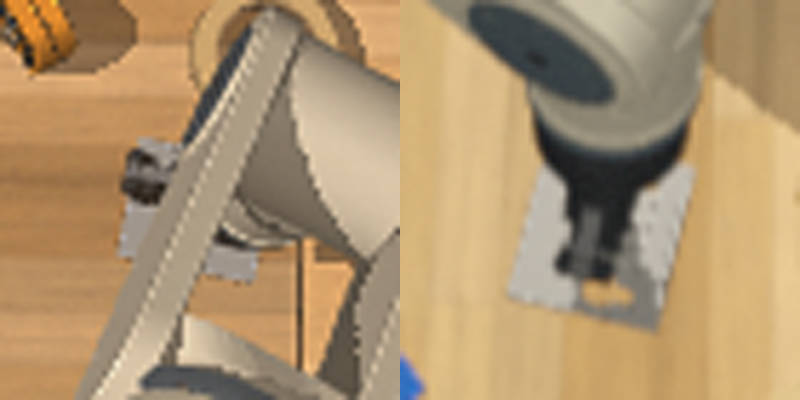

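The side view shows the holder held by both prongs, with its plate level; width is 39 mm and weight about 3 N. Next I carry it over the lower half of the board and press it on there to tilt it to 45°.

```bash
python3 - <<'E'
from h import *
plan([.5355,.1148,.365],13.2)
E
```

```text
tcp [ 0.5103 -0.2686  0.3617] head -11.01 tilt [-1.e-03  5.e-04 -1.e+00] yaw -0.4226 dp now [ -48.5 -381.1   -3.1] dp after yaw [ 112.1 -367.5   -3.1]
```

>>> play_rows:
  dp:
    - [-2,-15,0]
    - [-4,-30,0]
    - [-5,-38,0]
    - [-5,-39,0]
    - [-5,-39,0]
    - [-5,-39,0]
    - [-5,-39,0]
    - [-5,-39,0]
  yaw: [0,0,0,0,0,0,0,0]

```text
clock: 4.2
ee_pos: [0.5273, 0.0133, 0.3603]
tool_rot: [0.995, -0.096, -0.002, 0.0]
wrist_force: [1.3, 0.1, -2.7]
width: 0.0396
finger_force: 41.2
```

>>> play_rows:
  dp:
    - [-5,-39,0]
    - [-5,-39,0]
    - [-2,-25,0]
    - [0,0,0]
    - [0,0,0]
    - [0,0,0]
    - [0,0,0]
    - [0,0,0]
  yaw: [0,0,0,-0.085,-0.085,-0.085,-0.085,-0.082]

```text
clock: 4.87
ee_pos: [0.5354, 0.1149, 0.36]
tool_rot: [0.993, 0.117, -0.002, 0.0]
wrist_force: [0.7, 0.6, -2.7]
width: 0.0394
finger_force: 41.6
```

```bash
python3 - <<'E'
from h import *
plan([.5355,.1148,.289],13.2)
E
```

```text
tcp [0.5354 0.1149 0.36  ] head 13.43 tilt [-4.6e-03 -8.0e-04 -1.0e+00] yaw 0.0041 dp now [ 0.5  0.1 71. ] dp after yaw [ 0.5  0.1 71. ]
```

>>> play_rows:
  dp:
    - [0,0,15]
    - [0,0,15]
    - [0,0,8]
    - [0,0,3]
    - [0,0,2]
    - [0,0,2]
    - [0,0,2]
    - [0,0,0]
  yaw: [0,0,0,0,0,0,0,0]
  squeeze: 20

```text
clock: 5.53
ee_pos: [0.5364, 0.1144, 0.3168]
tool_rot: [0.993, 0.115, -0.0, -0.0]
wrist_force: [-5.7, -1.2, 6.3]
width: 0.0394
finger_force: 42.7
```

>>> play_rows:
  dp:
    - [0,0,2]
    - [0,0,2]
    - [0,0,2]
    - [0,0,1]
    - [0,0,1]
    - [0,0,1]
    - [0,0,0]
    - [0,0,0]
  yaw: [0,0,0,0,0,0,0,0]

```text
clock: 6.2
ee_pos: [0.5344, 0.1138, 0.3087]
tool_rot: [0.993, 0.114, -0.003, 0.0]
wrist_force: [-21.3, -5.1, 28.2]
width: 0.0399
finger_force: 48.3
```

>>> play_rows:
  dp:
    - [0,0,0]
    - [0,0,0]
    - [0,0,0]
  yaw: [0,0,0]
  grip: 0.1
  squeeze: 20

```text
clock: 6.45
ee_pos: [0.5344, 0.1138, 0.3087]
tool_rot: [0.993, 0.114, -0.003, 0.0]
wrist_force: [-21.8, -4.4, 28.8]
width: 0.0398
finger_force: 48.3
```

```bash
cat >> h.py <<'E'
def look(name,r=35):
    a=get_image("top");b=get_image("side");o,p,M=state();g=p+M[:,2]*.155
    f=lambda im:(lambda c:cv2.resize(im["frame"][c[1]-r:c[1]+r,c[0]-r:c[0]+r],(400,400),interpolation=cv2.INTER_CUBIC))(proj(im,g)[0].astype(int))
    save(np.hstack([f(a),f(b)]),name);return a,b
E
python3 - <<'E'
from h import *
import pickle
pickle.dump(look("t1.png"),open("im2.pkl","wb"))
o,p,M=state();print(p,M[:,2],o["wrist_force"],o["ft_torque"],o["finger_force"])
E
```

```text
[0.5343677  0.11380268 0.3087156 ] [-0.00548898 -0.00106855 -0.99998436] [-21.61256314  -4.67931728  28.40226181] [-0.48476373  2.83281259 -0.10420904] 48.28859880566597
```

View pics/t1.png

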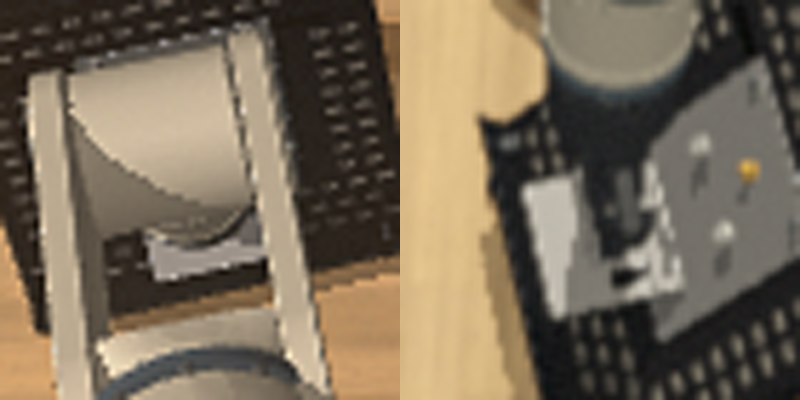

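Not tilted yet: the side view shows the plate still near level, with its far edge on the stud plate, below the studs. The measured force runs almost through the pads' axis, so I drag it down the slope to let friction turn it.

>>> play_rows:
  dp:
    - [-2,0,2]
    - [-2,0,2]
    - [-2,0,2]
    - [-2,0,2]
    - [0,0,0]
  yaw: [0,0,0,0,0]

```text
clock: 6.97
ee_pos: [0.529, 0.1125, 0.3007]
tool_rot: [0.993, 0.115, 0.001, -0.0]
wrist_force: [-5.9, -1.1, 13.1]
width: 0.0395
finger_force: 49.0
```

```bash
python3 - <<'E'
from h import *
o,p,M=state();f=o["wrist_force"]+[0,0,3];e=np.array([.688,.161,.707]);n=np.array([-.688,-.161,.707]);print(p,M[:,2],"up",f@e,"n",f@n,o["ft_torque"],o["finger_force"])
E
```

```text
[0.52895448 0.11254961 0.30068088] [ 2.50524361e-03  6.57190094e-04 -9.99996646e-01] up 7.136733109086283 n 15.601701084323938 [-0.02602966  0.46150092  0.01383881] 48.99235412478447
```

>>> play_rows:
  dp:
    - [0,0,2]
    - [0,0,2]
    - [0,0,2]
    - [0,0,2]
    - [0,0,2]
    - [0,0,2]
    - [0,0,2]
    - [0,0,0]
  yaw: [0,0,0,0,0,0,0,0]

```text
clock: 7.63
ee_pos: [0.527, 0.1121, 0.2854]
tool_rot: [0.993, 0.115, -0.002, 0.0]
wrist_force: [-12.9, -3.8, 12.0]
width: 0.0396
finger_force: 48.5
```

```bash
cat >> h.py <<'E'
E_=np.array([.688,.161,.707]);N_=np.array([-.688,-.161,.707]);Y_=np.array([-.228,.974,0]);F0=np.array([.605,.131,.150])
def st():
    o,p,M=state();f=o["wrist_force"]+[0,0,3];d=(p-[0,0,.15]-F0)*1000
    print("tcp",p.round(4),"tz",M[:,2].round(4),"s,y,d",(d@E_).round(1),(d@Y_).round(1),(d@N_).round(1),"F up,y,n",(f@E_).round(1),(f@Y_).round(1),(f@N_).round(1),"tq",o["ft_torque"].round(2),"w",o["width"].round(4),o["finger_force"].round(0),o["clock"])
E
python3 -c "from h import *;st()"
```

```text
Traceback (most recent call last):
  File "h.py", line 45, in st
    print("tcp",p.round(4),"tz",M[:,2].round(4),"s,y,d",(d@E_).round(1),(d@Y_).round(1),(d@N_).round(1),"F up,y,n",(f@E_).round(1),(f@Y_).round(1),(f@N_).round(1),"tq",o["ft_torque"].round(2),"w",o["width"].round(4),o["finger_force"].round(0),o["clock"])
                                                                                                                                                                                                    ^^^^^^^^^^^^^^^^
AttributeError: 'float' object has no attribute 'round'
```

>>> play_rows:
  dp:
    - [0,0,2]
    - [1,0,1]
    - [1,0,1]
    - [1,0,1]
    - [0,0,0]
  yaw: [0,0,0,0,0]

```text
clock: 8.05
ee_pos: [0.5284, 0.1124, 0.2795]
tool_rot: [0.993, 0.115, -0.005, 0.0]
wrist_force: [-19.6, -3.7, 11.9]
width: 0.0394
finger_force: 46.8
```

```bash
sed -i 's/o\["width"\].round(4),o\["finger_force"\].round(0)/round(o["width"],4),round(o["finger_force"])/' h.py
python3 - <<'E'
from h import *
st();import pickle
pickle.dump(look("t2.png"),open("im3.pkl","wb"))
E
```

```text
tcp [0.5284 0.1124 0.2795] tz [-0.0097 -0.002  -1.    ] s,y,d -70.2 -0.6 41.2 F up,y,n -3.5 0.8 24.6 tq [-0.53  2.55  0.03] w 0.0394 47 8.05
```

View pics/t2.png

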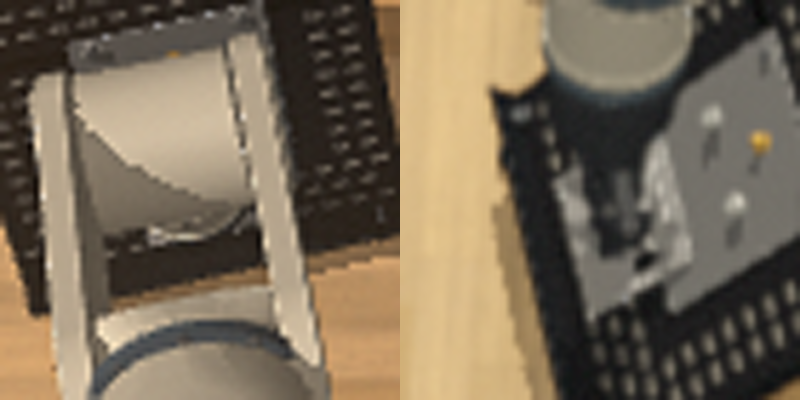

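>>> play_rows:
  dp:
    - [1,0,1]
    - [1,0,1]
    - [0,0,0]
    - [0,0,0]
  yaw: [0,0,0,0]

```text
clock: 8.48
ee_pos: [0.5294, 0.1127, 0.2769]
tool_rot: [0.993, 0.115, -0.006, 0.001]
wrist_force: [-21.9, -5.1, 11.1]
width: 0.0394
finger_force: 45.3
```

```bash
python3 - <<'E'
from h import *
st()
b=get_image("side");p=cloud(b);o,t,M=state();g=t+M[:,2]*.155
d=(p-F0)*1000;s,y,h=d@E_,d@Y_,d@N_;dark=b["frame"].max(-1)
m=(abs(s+70)<55)&(abs(y)<60)&(h>-5)&(h<25)&(dark>110)
for lo in range(-120,0,8):
    k=m&(s>=lo)&(s<lo+8)&(h<25)
    if k.sum():print(lo,k.sum(),np.median(h[k]).round(1),y[k].min().round(0),y[k].max().round(0))
k=(abs(s-20)<25)&(abs(y)<60)&(abs(h)<15);print("studplate h",np.median(h[k]),k.sum())
E
```

```text
tcp [0.5294 0.1127 0.2769] tz [-0.0123 -0.0027 -0.9999] s,y,d -71.3 -0.6 38.7 F up,y,n -5.9 -0.0 25.9 tq [-0.68  2.91 -0.04] w 0.0394 45 8.4833
-120 29 9.4 -48.0 33.0
-112 13 10.8 -46.0 22.0
-104 13 9.6 -45.0 -21.0
-96 12 9.7 -47.0 -23.0
-88 7 10.5 -48.0 -35.0
-80 6 9.9 -49.0 -29.0
-72 14 6.7 -48.0 5.0
-64 29 7.3 -57.0 26.0
-56 20 7.8 -53.0 37.0
-48 88 6.5 -59.0 42.0
-40 46 3.6 -56.0 40.0
-32 52 3.3 -57.0 54.0
-24 48 4.0 -57.0 57.0
-16 6 2.2 -23.0 55.0
studplate h 4.250118496907098 380
```

>>> play_rows:
  dp:
    - [1,0,1]
    - [1,0,1]
    - [0,0,0]
    - [0,0,0]
  yaw: [0,0,0,0]

```text
clock: 8.87
ee_pos: [0.5305, 0.1129, 0.2751]
tool_rot: [0.993, 0.114, -0.008, 0.001]
wrist_force: [-27.6, -7.0, 18.9]
width: 0.0395
finger_force: 45.1
```

```bash
python3 - <<'E'
from h import *
st()
E
```

```text
tcp [0.5305 0.1129 0.2751] tz [-0.0151 -0.0033 -0.9999] s,y,d -71.8 -0.6 36.6 F up,y,n -4.6 -0.5 35.6 tq [-1.13  4.05 -0.22] w 0.0395 45 8.8667
```

>>> play_rows:
  dp:
    - [0,0,0]
    - [0,0,0]
    - [0,0,0]
    - [0,0,0]
  yaw: [0,0,0,0]
  grip: 0
  squeeze: 110

```text
clock: 9.2
ee_pos: [0.5305, 0.1129, 0.2753]
tool_rot: [0.993, 0.114, -0.008, 0.001]
wrist_force: [-28.1, -6.5, 20.4]
width: 0.038
finger_force: 107.7
```

>>> play_rows:
  dp:
    - [-5,0,-5]
    - [-5,0,-5]
    - [-5,0,-5]
    - [-5,0,-5]
    - [-3,0,-3]
    - [0,0,0]
    - [0,0,0]
  yaw: [0,0,0,0,0,0,0]

```text
clock: 9.78
ee_pos: [0.5133, 0.1089, 0.2991]
tool_rot: [0.993, 0.115, 0.001, -0.0]
wrist_force: [0.1, -0.1, -3.3]
width: 0.0382
finger_force: 110.5
```

```bash
python3 - <<'E'
from h import *
import pickle
b=get_image("side");a=get_image("top");pickle.dump((a,b),open("im4.pkl","wb"));st()
o,t,M=state();g=t+M[:,2]*.155
c=proj(b,g)[0].astype(int);print(c)
r0,q0=c[1]-45,c[0]-45
save(b["frame"][r0:r0+70,q0:q0+90],"t3.png",8)
print("origin",q0,r0)
E
```

```text
tcp [0.5133 0.1089 0.2986] tz [ 3.e-04  1.e-04 -1.e+00] s,y,d -67.6 -0.7 65.7 F up,y,n -0.3 0.2 0.3 tq [0.03 0.04 0.02] w 0.0387 110 9.8833
[276 161]
origin 231 116
```

View pics/t3.png

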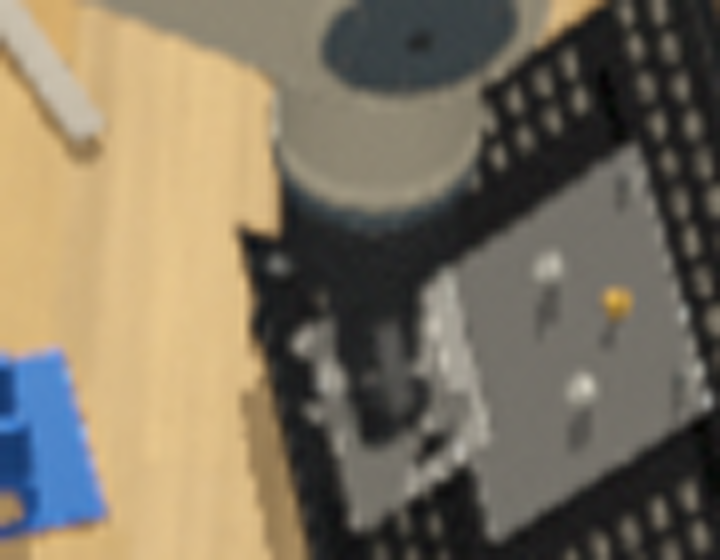

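The holder now lies along the board at 45° and clear of it (plate corners at about (362,530), (490,438), (440,270), (297,343) in the crop). The studs are at (548,267) and (582,388), and the pin at (617,302). Next I work out the offset.

```bash
cat >> h.py <<'E'
def onplane(im,px,h):
    c,d=ray(im,px);P=F0+N_*h/1000;t=((P-c)@N_)/(d@N_);x=c+t*d;q=(x-F0)*1000
    return np.array([q@E_,q@Y_,h])
E
python3 - <<'E'
from h import *
import pickle
a,b=pickle.load(open("im4.pkl","rb"));a0,b0=pickle.load(open("im0.pkl","rb"))
o=np.array([231,116])-.45
for n,c in dict(botR=(362,530),topR=(490,438),topL=(440,270),botL=(297,343)).items():
    print(n,onplane(b,np.array(c)/8+o,34.5).round(1))
for n,im,G in(("side",b,[(299.18,148.79),(303.35,163.94)]),("side0",b0,[(299.18,148.79),(303.35,163.94)]),("top0",a0,[(205,168.8),(221,165.2)])):
    q=[onplane(im,blob(im,g),12.5) for g in G];print(n,np.round(q,1).tolist(),np.mean(q,0).round(1))
for im,g in((b0,(307.66,153.28)),(a0,(211.82,161.08))): print("pin",onplane(im,blob(im,g,True),10).round(1))
# stud-plate edges via depth plane check, both cameras
for im in (a0,b0):
    d=(cloud(im)-F0)*1000;s,y,h=d@E_,d@Y_,d@N_;k=(s>-60)&(s<50)&(abs(y)<55)&(abs(h)<15);print("h",np.median(h[k]),h[k].std(),k.sum())
    A=np.c_[s[k],y[k],np.ones(k.sum())];print(np.linalg.lstsq(A,h[k],rcond=None)[0])
o_,t,M=state();g=t+M[:,2]*.155;d=(g-F0)*1000;print("grasp s,y,h",d@E_,d@Y_,d@N_)
E
```

```text
botR [-113.5  -49.    34.5]
topR [-37.2 -45.   34.5]
topL [-41.3  42.4  34.5]
botL [-125.4   53.9   34.5]
side [[-1.5, 27.9, 12.5], [-0.7, -33.8, 12.5]] [-1.1 -2.9 12.5]
side0 [[-1.4, 28.0, 12.5], [-0.7, -33.8, 12.5]] [-1.1 -2.9 12.5]
top0 [[1.6, 30.6, 12.5], [1.6, -31.4, 12.5]] [ 1.6 -0.4 12.5]
pin [25.  -5.3 10. ]
pin [27.6 -1.6 10. ]
h 3.8024155084767983 2.9918668674529303 674
[7.96542118e-03 1.10841876e-03 3.98596938e+00]
h 3.9783721172245903 3.1869457399005197 752
[ 1.38233579e-03 -6.76449216e-03  4.15826584e+00]
grasp s,y,h -71.09428558336248 -0.6653622648212368 62.09591908388894
```

>>> play_rows:
  dp:
    - [5,1,5]
    - [5,0,5]
    - [4,0,4]
    - [2,0,2]
    - [1,0,1]
    - [0,0,0]
    - [0,0,0]
  yaw: [0,0,0,0,0,0,0]

```text
clock: 10.47
ee_pos: [0.5299, 0.1117, 0.2815]
tool_rot: [0.993, 0.115, -0.0, 0.0]
wrist_force: [0.1, -0.7, -3.2]
width: 0.0384
finger_force: 110.5
```

```bash
sed -i 's/d=(p-\[0,0,.15\]-F0)\*1000/d=(p+M[:,2]*.155-F0)*1000/' h.py; python3 -c "from h import *;st();plan([.55,.1,.3],13.2)"
```

```text
tcp [0.5299 0.1117 0.2815] tz [-4.e-04 -1.e-04 -1.e+00] s,y,d -71.4 -1.6 38.2 F up,y,n -0.2 -0.7 -0.1 tq [-0.01  0.03  0.03] w 0.0384 111 10.4667
tcp [0.5299 0.1117 0.2815] head 13.17 tilt [-4.e-04 -1.e-04 -1.e+00] yaw -0.0005 dp now [ 16.9  16.  -18.5] dp after yaw [ 16.9  16.  -18.5]
```

>>> play_rows:
  dp:
    - [1,0,1]
    - [1,0,1]
    - [0.5,0,0.5]
    - [0,0,0]
  yaw: [0,0,0,0]

```text
clock: 10.8
ee_pos: [0.5323, 0.1123, 0.2795]
tool_rot: [0.993, 0.115, -0.0, 0.0]
wrist_force: [-2.4, -1.6, 1.7]
width: 0.0388
finger_force: 111.4
```

```bash
python3 -c "from h import *;st()"
```

```text
tcp [0.5323 0.1123 0.2795] tz [-3.e-04 -0.e+00 -1.e+00] s,y,d -71.1 -1.7 35.0 F up,y,n 1.5 -1.0 5.3 tq [-0.07  0.28 -0.1 ] w 0.0388 111 10.8
```

>>> play_rows:
  dp:
    - [3,0,-3]
    - [4,0,-4]
    - [4,0,-4]
    - [3,0,-3]
    - [1,0,-1]
    - [1,0,-1]
    - [0,0,0]
  yaw: [0,0,0,0,0,0,0]

```text
clock: 11.38
ee_pos: [0.5477, 0.1159, 0.2954]
tool_rot: [0.993, 0.115, -0.001, 0.0]
wrist_force: [-5.9, -2.1, 1.0]
width: 0.0387
finger_force: 111.5
```

```bash
python3 -c "from h import *;st()"
```

```text
tcp [0.5477 0.1159 0.2954] tz [-2.1e-03 -5.0e-04 -1.0e+00] s,y,d -48.9 -1.7 35.3 F up,y,n -1.5 -0.7 7.2 tq [-0.35  1.1  -0.16] w 0.0387 112 11.3833
```

>>> play_rows:
  dp:
    - [1,0,-1]
    - [1,0,-1]
    - [1,0,-1]
    - [0,0,0]
  yaw: [0,0,0,0]

```text
clock: 11.72
ee_pos: [0.5505, 0.1165, 0.2983]
tool_rot: [0.993, 0.115, -0.001, 0.0]
wrist_force: [-5.4, -1.9, 1.1]
width: 0.0387
finger_force: 111.5
```

```bash
python3 -c "from h import *;st()"
```

```text
tcp [0.5505 0.1165 0.2983] tz [-2.5e-03 -5.0e-04 -1.0e+00] s,y,d -44.9 -1.7 35.4 F up,y,n -1.1 -0.6 6.9 tq [-0.43  1.13 -0.08] w 0.0387 112 11.7167
```

>>> play_rows:
  dp:
    - [1,0,-1]
    - [1,0,-1]
    - [1,0,-1]
    - [0,0,0]
  yaw: [0,0,0,0]

```text
clock: 12.05
ee_pos: [0.5534, 0.1172, 0.3012]
tool_rot: [0.993, 0.115, -0.001, 0.0]
wrist_force: [-6.0, -1.3, -0.1]
width: 0.0382
finger_force: 111.5
```

```bash
python3 -c "from h import *;st()"
```

```text
tcp [0.5534 0.1172 0.3012] tz [-2.7e-03 -6.0e-04 -1.0e+00] s,y,d -40.7 -1.7 35.4 F up,y,n -2.3 0.1 6.4 tq [-0.36  1.15 -0.08] w 0.0382 112 12.05
```

>>> play_rows:
  dp:
    - [1,0,-1]
    - [1,0,-1]
    - [0,0,0]
  yaw: [0,0,0]

```text
clock: 12.3
ee_pos: [0.5549, 0.1176, 0.3026]
tool_rot: [0.993, 0.115, -0.002, 0.0]
wrist_force: [-7.4, -2.6, -2.6]
width: 0.0386
finger_force: 111.5
```

```bash
python3 -c "from h import *;st()"
```

```text
tcp [0.5549 0.1176 0.3026] tz [-3.9e-03 -9.0e-04 -1.0e+00] s,y,d -38.7 -1.7 35.4 F up,y,n -5.2 -0.9 5.8 tq [-0.42  1.19 -0.07] w 0.0386 112 12.3
```

>>> play_rows:
  dp:
    - [1,0,-1]
    - [0.5,0,-0.5]
    - [0,0,0]
  yaw: [0,0,0]

```text
clock: 12.55
ee_pos: [0.5554, 0.1177, 0.303]
tool_rot: [0.993, 0.115, -0.004, 0.0]
wrist_force: [-7.1, -2.6, -10.6]
width: 0.0386
finger_force: 111.6
```

```bash
python3 -c "from h import *;st()"
```

```text
tcp [0.5554 0.1177 0.303 ] tz [-0.0071 -0.0016 -1.    ] s,y,d -38.5 -1.7 35.6 F up,y,n -10.6 -0.9 -0.1 tq [-0.45  1.43 -0.08] w 0.0386 112 12.55
```

Contact is clear: the top edge meets the stud shanks at grasp s = -38.6, so entry is at s = -1.6. I back off and lift clear.

>>> play_rows:
  dp:
    - [-2,0,2]
    - [-4,0,-4]
    - [-5,0,-5]
    - [-3,0,-3]
    - [0,0,0]
    - [0,0,0]
  yaw: [0,0,0,0,0,0]

```text
clock: 13.05
ee_pos: [0.5486, 0.1159, 0.3158]
tool_rot: [0.993, 0.114, 0.008, -0.001]
wrist_force: [28.6, 4.4, -26.4]
width: 0.0388
finger_force: 125.9
```

>>> play_rows:
  dp:
    - [5,0,-5]
    - [6,0,-6]
    - [6,0,-6]
    - [5,0,-5]
    - [3,0,-3]
    - [0,0,0]
    - [0,0,0]
  yaw: [0,0,0,0,0,0,0]

```text
clock: 13.63
ee_pos: [0.5661, 0.1202, 0.3371]
tool_rot: [0.993, 0.115, -0.004, 0.0]
wrist_force: [-4.9, -1.2, -22.3]
width: 0.0382
finger_force: 122.4
```

```bash
python3 - <<'E'
from h import *
st();look("t4.png",30);plan([.55,.1,.3],13.2)
E
```

```text
tcp [0.5661 0.1202 0.3371] tz [-0.0076 -0.0017 -1.    ] s,y,d -6.6 -1.6 52.0 F up,y,n -17.2 -0.0 -10.1 tq [-0.36  1.47  0.02] w 0.0382 122 13.6333
tcp [0.5661 0.1202 0.3371] head 13.17 tilt [-0.0074 -0.0016 -1.    ] yaw -0.0005 dp now [-20.   16.   37.3] dp after yaw [-20.   16.   37.3]
```

View pics/t4.png

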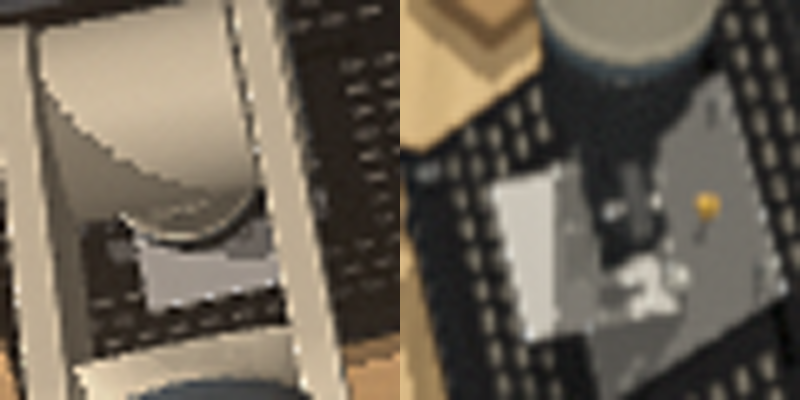

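Mistake noted: the top edge was under the heads when I lifted, so it caught and swung the plate back towards level. I free it down the slope, then tilt it again.

>>> play_rows:
  dp:
    - [-2,0,2]
    - [-3,0,3]
    - [-3,0,3]
    - [-3,0,3]
    - [-3,0,3]
    - [0,0,0]
    - [0,0,0]
  yaw: [0,0,0,0,0,0,0]

```text
clock: 14.32
ee_pos: [0.5544, 0.1174, 0.3261]
tool_rot: [0.993, 0.115, 0.001, -0.0]
wrist_force: [0.1, 0.6, -2.7]
width: 0.0384
finger_force: 124.4
```

```bash
python3 -c "from h import *;st()"
```

```text
tcp [0.5544 0.1174 0.3261] tz [ 1.1e-03  2.0e-04 -1.0e+00] s,y,d -22.0 -1.7 51.8 F up,y,n 0.3 0.5 0.1 tq [-0.01  0.04 -0.04] w 0.0384 124 14.3167
```

>>> play_rows:
  dp:
    - [0,0,0]
    - [0,0,0]
  yaw: [0,0]
  grip: 0.455
  squeeze: 20

```text
clock: 14.48
ee_pos: [0.5546, 0.1175, 0.326]
tool_rot: [0.993, 0.115, 0.0, -0.0]
wrist_force: [-0.5, 1.1, -2.3]
width: 0.0386
finger_force: 124.4
```

>>> play_rows:
  dp:
    - [0,0,0]
    - [0,0,0]
  yaw: [0,0]
  grip: 0.462
  squeeze: 20

```text
clock: 14.65
ee_pos: [0.5544, 0.1175, 0.3258]
tool_rot: [0.993, 0.115, 0.0, -0.0]
wrist_force: [0.4, -0.3, -2.7]
width: 0.0397
finger_force: 34.4
```

```bash
python3 - <<'E'
from h import *
st();b=get_image("side");p=cloud(b);o,t,M=state();g=t+M[:,2]*.155
q=(p-g)*1000;hx=M[:,0];x=q@hx;y=q@M[:,1];z=q[...,2]
c=b["frame"].max(-1)
m=(abs(x)<70)&(abs(y)<46)&(z<5)&(z>-70)
k=m&(abs(y)>25)&(c>110)&((p-F0)@N_>.009)
X,Z=x[k],z[k]
for lo in range(-60,60,8):
    j=(X>=lo)&(X<lo+8)
    if j.sum()>2:print(lo+4,j.sum(),np.median(Z[j]).round(1))
E
```

```text
tcp [0.5544 0.1175 0.3258] tz [ 3.e-04  1.e-04 -1.e+00] s,y,d -22.3 -1.7 51.6 F up,y,n 0.5 -0.4 0.0 tq [-0.04  0.03 -0.05] w 0.0397 34 14.65
-48 10 -37.6
-40 24 -37.1
-32 24 -35.1
-24 27 -35.4
-16 16 -32.7
-8 8 -31.9
0 4 -21.1
8 7 -34.6
16 12 -30.6
24 13 -30.0
32 5 -23.8
40 11 -12.6
48 4 -10.7
```

Grip is eased to 34 N; depth shows the plate tilted about 7°. I move down the slope and press on again.

>>> play_rows:
  dp:
    - [-4,0,4]
    - [-6,0,6]
    - [-6,0,6]
    - [-5,0,5]
    - [-3,0,3]
    - [0,0,2]
    - [0,0,2]
    - [0,0,2]
  yaw: [0,0,0,0,0,0,0,0]

```text
clock: 15.37
ee_pos: [0.5297, 0.1117, 0.2968]
tool_rot: [0.993, 0.115, -0.002, 0.0]
wrist_force: [-18.3, -4.0, 27.1]
width: 0.0401
finger_force: 37.0
```

>>> play_rows:
  dp:
    - [0,0,2]
    - [0,0,2]
    - [0,0,2]
    - [0,0,2]
    - [0,0,2]
    - [0,0,0]
  yaw: [0,0,0,0,0,0]

```text
clock: 15.87
ee_pos: [0.5287, 0.1114, 0.286]
tool_rot: [0.993, 0.115, -0.003, 0.0]
wrist_force: [-17.5, -3.6, 18.0]
width: 0.0396
finger_force: 32.9
```

```bash
python3 -c "from h import *;st()"
```

```text
tcp [0.5287 0.1114 0.286 ] tz [-0.0067 -0.0015 -1.    ] s,y,d -69.8 -1.7 43.0 F up,y,n 2.3 0.5 27.5 tq [-0.54  2.31 -0.07] w 0.0396 33 15.8667
```

>>> play_rows:
  dp:
    - [0,0,2]
    - [1,0,1]
    - [1,0,1]
    - [1,0,1]
    - [1,0,1]
    - [0,0,0]
  yaw: [0,0,0,0,0,0]

```text
clock: 16.37
ee_pos: [0.5311, 0.112, 0.2788]
tool_rot: [0.993, 0.115, -0.006, 0.001]
wrist_force: [-20.0, -5.6, 12.2]
width: 0.0395
finger_force: 24.6
```

```bash
python3 -c "from h import *;st()"
```

```text
tcp [0.5311 0.112  0.2788] tz [-0.0116 -0.0025 -0.9999] s,y,d -73.7 -1.6 36.6 F up,y,n -3.9 -0.9 25.4 tq [-0.7   2.95  0.03] w 0.0395 25 16.3667
```

>>> play_rows:
  dp:
    - [1,0,1]
    - [1,0,1]
    - [0,0,0]
  yaw: [0,0,0]

```text
clock: 16.62
ee_pos: [0.533, 0.1125, 0.2763]
tool_rot: [0.993, 0.115, -0.006, 0.001]
wrist_force: [-19.8, -4.7, 7.8]
width: 0.0395
finger_force: 19.5
```

```bash
python3 -c "from h import *;st()"
```

```text
tcp [0.533  0.1125 0.2763] tz [-0.0119 -0.0026 -0.9999] s,y,d -74.1 -1.6 33.6 F up,y,n -6.7 -0.0 22.0 tq [-0.63  2.8   0.04] w 0.0395 20 16.6167
```

```bash
cat >> h.py <<'E'
def tilt():
    "plate tilt from depth, side camera, in place"
    o,t,M=state();g=t+M[:,2]*.155;gd=(g-F0)*1000;S=[]
    for n in("side",):
        im=get_image(n);d=(cloud(im)-F0)*1000;s,y,h=d@E_-gd@E_,d@Y_-gd@Y_,d@N_-gd@N_
        k=(abs(s)<48)&(abs(y)<44)&(abs(y)>24)&(h<-12)&(h>-45)&(im["frame"].max(-1)>100)
        for _ in range(8):
            A=np.c_[s[k],y[k],np.ones(k.sum())];c=np.linalg.lstsq(A,h[k],rcond=None)[0]
            k&=abs(h-(s*c[0]+y*c[1]+c[2]))<7
        print("front-face slope along s deg",np.degrees(np.arctan(c[0])),"across",np.degrees(np.arctan(c[1])),"h at grasp",c[2],k.sum(),"s range",s[k].min(),s[k].max())
E
python3 -c "from h import *;st();tilt()"
```

```text
tcp [0.533  0.1125 0.2763] tz [-0.0119 -0.0026 -0.9999] s,y,d -74.1 -1.6 33.6 F up,y,n -6.7 -0.0 22.0 tq [-0.63  2.8   0.04] w 0.0395 20 16.6167
front-face slope along s deg -11.552417972306841 across -0.08903772024960696 h at grasp -23.318397155086892 104 s range -46.763842571592534 47.6278619306064
```

```bash
python3 - <<'E'
from h import *
o,t,M=state();g=t+M[:,2]*.155;gd=(g-F0)*1000
for n in("side","side","top"):
    im=get_image(n);d=(cloud(im)-F0)*1000;s,y,h=d@E_,d@Y_,d@N_
    L=[]
    for lo in range(-125,-20,8):
        r=[]
        for y0,y1 in((-44,-24),(22,44)):
            k=(s>=lo)&(s<lo+8)&(y>y0)&(y<y1)&(h<30)&(h>-8);c=im["frame"][k].mean(1) if k.any() else [0]
            r.append((int(k.sum()),round(float(np.median(h[k])),1) if k.any() else None,int(np.mean(c))))
        L.append((lo+4,r))
    print(n);[print(*x) for x in L]
E
```

```text
side
-121 [(14, 22.4, 99), (2, 26.6, 159)]
-113 [(11, 18.9, 115), (0, None, 0)]
-105 [(18, 19.6, 100), (0, None, 0)]
-97 [(10, 13.6, 85), (0, None, 0)]
-89 [(5, 3.5, 88), (0, None, 0)]
-81 [(6, 13.5, 108), (0, None, 0)]
-73 [(9, 10.8, 124), (0, None, 0)]
-65 [(10, 8.5, 141), (1, -2.6, 127)]
-57 [(16, 5.8, 128), (0, None, 0)]
-49 [(11, 4.4, 111), (5, 5.0, 111)]
-41 [(11, 4.8, 111), (3, 8.1, 112)]
-33 [(8, 6.2, 111), (9, 4.7, 109)]
-25 [(13, 4.2, 111), (12, 2.9, 110)]
-17 [(10, 5.9, 105), (10, 5.7, 111)]
side
-121 [(11, 22.5, 100), (5, 27.0, 160)]
-113 [(9, 21.4, 109), (0, None, 0)]
-105 [(19, 17.6, 96), (0, None, 0)]
-97 [(14, 10.3, 83), (0, None, 0)]
-89 [(7, 3.7, 88), (0, None, 0)]
-81 [(8, 11.9, 117), (0, None, 0)]
-73 [(10, 10.6, 121), (0, None, 0)]
-65 [(8, 9.3, 147), (0, None, 0)]
-57 [(15, 5.2, 130), (3, 2.8, 113)]
-49 [(11, 3.7, 110), (4, 3.6, 111)]
-41 [(11, 2.4, 111), (6, 3.7, 112)]
-33 [(6, 2.2, 111), (5, 2.1, 108)]
-25 [(11, 3.9, 111), (12, 5.0, 110)]
-17 [(9, 3.9, 109), (10, 3.0, 111)]
top
-121 [(4, 24.2, 83), (11, 23.6, 125)]
-113 [(4, 20.7, 92), (7, 19.3, 127)]
-105 [(4, 19.0, 85), (8, 19.6, 121)]
-97 [(2, 20.8, 66), (1, 21.5, 137)]
-89 [(0, None, 0), (0, None, 0)]
-81 [(0, None, 0), (0, None, 0)]
-73 [(0, None, 0), (0, None, 0)]
-65 [(0, None, 0), (0, None, 0)]
-57 [(0, None, 0), (0, None, 0)]
-49 [(0, None, 0), (0, None, 0)]
-41 [(0, None, 0), (0, None, 0)]
-33 [(0, None, 0), (0, None, 0)]
-25 [(0, None, 0), (0, None, 0)]
-17 [(0, None, 0), (0, None, 0)]
```

Depth shows the plate at only about 30°, and it has slipped roughly 16 mm along in the pads. Better plan: let it settle flat on the board against the ledge, guided by slightly opened fingers, and regrip it there already at 45°.

>>> play_rows:
  dp:
    - [-2,0,-2]
    - [4,0,-4]
    - [5,0,-5]
    - [3,0,-3]
    - [0,0,0]
  yaw: [0,0,0,0,0]

```text
clock: 17.23
ee_pos: [0.5469, 0.1157, 0.2924]
tool_rot: [0.993, 0.115, -0.001, 0.0]
wrist_force: [-6.3, -2.0, 2.0]
width: 0.0394
finger_force: 19.2
```

>>> play_rows:
  dp:
    - [0,0,0]
    - [0,0,0]
    - [0,0,0]
    - [0,0,0]
    - [0,0,0]
  yaw: [0,0,0,0,0]
  grip: 0.52

```text
clock: 17.65
ee_pos: [0.5468, 0.1157, 0.2918]
tool_rot: [0.993, 0.115, 0.0, -0.0]
wrist_force: [-0.2, -1.0, -0.7]
width: 0.0447
finger_force: 15.1
```

```bash
python3 - <<'E'
from h import *
st();look("t5.png",35)
E
```

```text
tcp [0.5468 0.1157 0.2918] tz [ 7.e-04  2.e-04 -1.e+00] s,y,d -51.7 -1.7 33.1 F up,y,n 1.3 -1.0 1.9 tq [0.02 0.09 0.02] w 0.0447 15 17.65
```

View pics/t5.png

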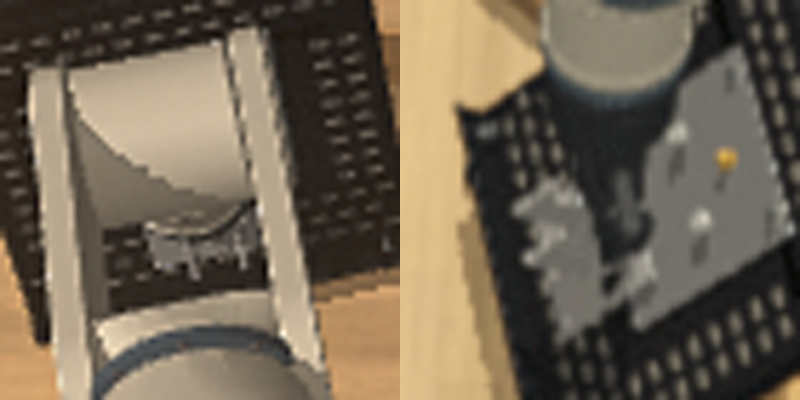

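>>> play_rows:
  dp:
    - [0,0,0]
    - [0,0,0]
    - [0,0,0]
    - [0,0,0]
    - [-4,0,-4]
    - [-5,0,-5]
  yaw: [0,0,0,0,0,0]
  grip: 1

```text
clock: 18.25
ee_pos: [0.5375, 0.1135, 0.3007]
tool_rot: [0.993, 0.115, -0.0, 0.0]
wrist_force: [0.1, 0.4, -0.1]
width: 0.0854
finger_force: 0.0
```

>>> play_rows:
  dp:
    - [-10,0,-25]
    - [-10,0,-25]
    - [-20,0,-25]
    - [-20,0,-25]
    - [-20,0,-10]
    - [0,0,0]
  yaw: [0,0,0,0,0,0]

```text
clock: 18.75
ee_pos: [0.4572, 0.0947, 0.4135]
tool_rot: [0.993, 0.115, 0.001, -0.0]
wrist_force: [0.4, 0.6, 0.5]
width: 0.0856
finger_force: 0.0
```

```bash
cat >> h.py <<'E'
def board(im):
    d=(cloud(im)-F0)*1000;return d@E_,d@Y_,d@N_,im["frame"].max(-1)
E
python3 - <<'E'
from h import *
import pickle
st();a=get_image("top");b=get_image("side");pickle.dump((a,b),open("im6.pkl","wb"))
for n,im in(("side",b),("top",a)):
    s,y,h,c=board(im);print(n)
    for lo in range(-165,0,8):
        r=[]
        for y0,y1 in((-44,-28),(-10,8),(26,44)):
            k=(s>=lo)&(s<lo+8)&(y>y0)&(y<y1)&(h<40)&(h>-12)
            r.append((int(k.sum()),round(float(np.median(h[k])),1),int(c[k].mean())) if k.any() else None)
        print(lo+4,r)
E
```

```text
tcp [0.4572 0.0947 0.4135] tz [ 2.4e-03  4.0e-04 -1.0e+00] s,y,d -30.6 -1.6 183.9 F up,y,n 2.9 0.5 2.1 tq [ 0.01  0.01 -0.02] w 0.0856 0 18.75
side
-161 [None, (1, 19.6, 100), (1, 19.4, 92)]
-153 [(17, 14.6, 54), (16, 16.4, 62), (15, 17.1, 62)]
-145 [(9, 6.9, 100), (5, 3.2, 137), (4, 2.6, 153)]
-137 [(7, 6.8, 122), None, None]
-129 [(5, 4.4, 117), None, None]
-121 [(10, 5.7, 123), (1, 8.4, 142), (2, 6.3, 159)]
-113 [(10, 4.3, 131), (8, 7.8, 142), (8, 4.9, 122)]
-105 [(7, 1.6, 79), (8, 7.5, 144), (7, 2.5, 100)]
-97 [(3, 5.5, 93), (6, 4.0, 125), (7, 6.8, 125)]
-89 [(7, 6.7, 106), (8, 7.7, 154), (5, 6.9, 133)]
-81 [(10, 8.0, 141), None, (6, 7.3, 155)]
-73 [(11, 6.5, 151), (23, 11.2, 160), (10, 6.8, 154)]
-65 [(7, 3.1, 119), (9, 3.9, 122), (9, 4.1, 124)]
-57 [(8, 2.5, 115), (8, 3.1, 116), (10, 3.7, 116)]
-49 [(8, 6.3, 116), (9, 4.3, 116), (11, 4.2, 116)]
-41 [(10, 6.1, 116), (7, 3.8, 116), (6, 3.2, 116)]
-33 [(8, 4.1, 115), (12, 5.0, 116), (11, 2.5, 116)]
-25 [(8, 3.2, 115), (9, 5.7, 116), (7, 4.0, 115)]
-17 [(9, 5.3, 109), (9, 3.3, 112), (6, 4.6, 115)]
-9 [(5, 3.5, 106), (5, 3.4, 116), (4, 9.3, 136)]
-1 [(13, 10.5, 145), (13, 4.4, 116), (10, 6.0, 140)]
top
-161 [None, None, None]
-153 [None, None, None]
-145 [None, None, None]
-137 [None, None, None]
-129 [None, None, None]
-121 [None, None, None]
-113 [None, None, None]
-105 [None, None, None]
-97 [None, None, None]
-89 [(1, 0.6, 139), None, None]
-81 [None, None, None]
-73 [None, None, None]
-65 [(3, 1.2, 94), (2, 1.2, 91), (1, -0.3, 88)]
-57 [(6, 1.6, 90), (9, 3.3, 87), (11, 4.0, 88)]
-49 [(6, 3.6, 87), (7, 0.4, 88), (4, 4.2, 89)]
-41 [(8, 4.0, 87), (6, 5.7, 88), (10, 3.6, 88)]
-33 [(6, 3.8, 87), (8, 5.4, 87), (7, 4.2, 89)]
-25 [(7, 4.6, 87), (7, 3.3, 88), (7, 5.7, 88)]
-17 [(8, 4.1, 88), (12, 2.8, 87), (8, 4.3, 88)]
-9 [(3, 5.5, 67), (5, 0.5, 87), (5, 5.5, 100)]
-1 [(9, 11.4, 115), (7, 4.3, 87), (10, 6.2, 112)]
```

The holder slid down and now lies flat on the board against the ledge, with its top edge at s≈-69. I regrip it there at full squeeze.

```bash
python3 -c "
from h import *
plan(F0-.110*E_+.034*N_-.0017*Y_+[0,0,.155],13.2)"
```

```text
tcp [0.4592 0.0952 0.4117] head 13.16 tilt [ 2.1e-03  4.0e-04 -1.0e+00] yaw -0.0006 dp now [ 48.    0.  160.5] dp after yaw [ 48.    0.  160.5]
```

>>> play_rows:
  dp:
    - [24,0,10]
    - [24,0,20]
    - [0,0,30]
    - [0,0,30]
    - [0,0,30]
    - [0,0,25]
    - [0,0,12]
    - [0,0,3]
  yaw: [0,0,0,0,0,0,0,0]

```text
clock: 19.52
ee_pos: [0.5057, 0.1061, 0.2472]
tool_rot: [0.993, 0.115, -0.003, 0.0]
wrist_force: [-0.7, 0.3, 0.5]
width: 0.086
finger_force: 0.0
```

```bash
python3 -c "
from h import *
st()"
```

```text
tcp [0.5057 0.1061 0.2472] tz [-0.0054 -0.0011 -1.    ] s,y,d -113.7 -1.6 32.1 F up,y,n 2.1 0.5 2.9 tq [-0.06 -0.03  0.01] w 0.086 0 19.5167
```

>>> play_rows:
  dp:
    - [0,0,0]
    - [0,0,0]
    - [0,0,0]
    - [0,0,0]
    - [0,0,0]
    - [0,0,0]
    - [0,0,0]
    - [0,0,0]
  yaw: [0,0,0,0,0,0,0,0]
  grip: 0
  squeeze: 110

```text
clock: 20.18
ee_pos: [0.5071, 0.1064, 0.2521]
tool_rot: [0.993, 0.115, 0.001, -0.0]
wrist_force: [-1.3, -0.4, 6.1]
width: 0.0387
finger_force: 110.0
```

```bash
python3 -c "
from h import *
st()"
```

```text
tcp [0.5071 0.1064 0.2521] tz [ 2.3e-03  5.0e-04 -1.0e+00] s,y,d -108.5 -1.6 33.7 F up,y,n 5.5 -0.1 7.4 tq [-0.07  0.2   0.  ] w 0.0387 110 20.1833
```

>>> play_rows:
  dp:
    - [-2,0,-2]
    - [-2.5,0,-2.5]
    - [0,0,0]
    - [5,0,-5]
    - [8,0,-8]
    - [8,0,-8]
    - [5,0,-5]
    - [0,0,0]
  yaw: [0,0,0,0,0,0,0,0]

```text
clock: 20.85
ee_pos: [0.5294, 0.1116, 0.2827]
tool_rot: [0.993, 0.115, 0.002, -0.0]
wrist_force: [-0.7, 0.0, -2.3]
width: 0.039
finger_force: 110.5
```

```bash
python3 -c "
from h import *
st()"
```

```text
tcp [0.5294 0.1116 0.2827] tz [ 3.1e-03  6.0e-04 -1.0e+00] s,y,d -70.6 -1.7 39.1 F up,y,n 0.1 0.2 1.0 tq [ 0.03 -0.02 -0.01] w 0.039 111 20.85
```

>>> play_rows:
  dp:
    - [1,0,1]
    - [5,0,-5]
    - [6,0,-6]
    - [4,0,-4]
    - [1,0,-1]
    - [1,0,-1]
    - [0,0,0]
  yaw: [0,0,0,0,0,0,0]

```text
clock: 21.43
ee_pos: [0.5452, 0.1153, 0.2973]
tool_rot: [0.993, 0.115, 0.0, -0.0]
wrist_force: [0.1, -0.1, -3.0]
width: 0.0387
finger_force: 110.6
```

```bash
python3 -c "
from h import *
st()"
```

```text
tcp [0.5452 0.1153 0.2973] tz [ 1.e-04  0.e+00 -1.e+00] s,y,d -49.1 -1.7 38.3 F up,y,n 0.0 -0.1 -0.1 tq [-0.03  0.04 -0.  ] w 0.0387 111 21.4333
```

>>> play_rows:
  dp:
    - [1,0,-1]
    - [1,0,-1]
    - [0,0,0]
    - [0,0,0]
  yaw: [0,0,0,0]

```text
clock: 21.77
ee_pos: [0.5464, 0.1156, 0.2986]
tool_rot: [0.993, 0.115, -0.001, 0.0]
wrist_force: [-2.2, -0.6, -6.0]
width: 0.0387
finger_force: 111.0
```

```bash
python3 -c "
from h import *
st()"
```

```text
tcp [0.5464 0.1156 0.2986] tz [-2.e-03 -4.e-04 -1.e+00] s,y,d -47.5 -1.6 38.5 F up,y,n -3.7 -0.1 -0.5 tq [-0.13  0.53  0.05] w 0.0387 111 21.7667
```

Contact came at s≈-47.7, but the plate may be high enough to hit the head rims rather than the shanks. I back off, go down to light contact and try again.

>>> play_rows:
  dp:
    - [-3,0,3]
    - [1,0,1]
    - [1,0,1]
    - [0,0,0]
    - [0,0,0]
  yaw: [0,0,0,0,0]

```text
clock: 22.18
ee_pos: [0.5459, 0.1154, 0.2944]
tool_rot: [0.993, 0.115, -0.0, 0.0]
wrist_force: [-4.4, -0.3, 3.6]
width: 0.0387
finger_force: 111.9
```

```bash
python3 -c "
from h import *
st()"
```

```text
tcp [0.5459 0.1154 0.2944] tz [-6.e-04 -1.e-04 -1.e+00] s,y,d -50.7 -1.7 35.8 F up,y,n 1.5 0.7 7.8 tq [-0.21  0.79 -0.02] w 0.0387 112 22.1833
```

>>> play_rows:
  dp:
    - [1,0,-1]
    - [1,0,-1]
    - [1,0,-1]
    - [0.5,0,-0.5]
    - [0,0,0]
  yaw: [0,0,0,0,0]

```text
clock: 22.6
ee_pos: [0.5488, 0.1161, 0.2973]
tool_rot: [0.993, 0.115, -0.001, 0.0]
wrist_force: [-5.6, -1.1, 0.1]
width: 0.0389
finger_force: 111.6
```

```bash
python3 -c "
from h import *
st()"
```

```text
tcp [0.5488 0.1161 0.2973] tz [-2.5e-03 -5.0e-04 -1.0e+00] s,y,d -46.8 -1.7 35.9 F up,y,n -1.9 0.2 6.2 tq [-0.32  1.16 -0.11] w 0.0389 112 22.6
```

>>> play_rows:
  dp:
    - [1,0,-1]
    - [0.5,0,-0.5]
    - [0.5,0,-0.5]
    - [0,0,0]
  yaw: [0,0,0,0]

```text
clock: 22.93
ee_pos: [0.5506, 0.1165, 0.2991]
tool_rot: [0.993, 0.115, -0.001, 0.0]
wrist_force: [-5.7, -1.3, -0.9]
width: 0.0386
finger_force: 111.6
```

```bash
python3 -c "
from h import *
st()"
```

```text
tcp [0.5506 0.1165 0.2991] tz [-2.9e-03 -6.0e-04 -1.0e+00] s,y,d -44.2 -1.7 35.9 F up,y,n -2.7 0.0 5.6 tq [-0.31  1.28 -0.07] w 0.0386 112 22.9333
```

>>> play_rows:
  dp:
    - [0.5,0,-0.5]
    - [0.5,0,-0.5]
    - [0,0,0]
  yaw: [0,0,0]

```text
clock: 23.18
ee_pos: [0.5511, 0.1166, 0.2994]
tool_rot: [0.993, 0.115, -0.002, 0.0]
wrist_force: [-6.3, -1.3, -6.0]
width: 0.0386
finger_force: 111.1
```

```bash
python3 -c "
from h import *
st()"
```

```text
tcp [0.5511 0.1166 0.2994] tz [-0.0045 -0.001  -1.    ] s,y,d -43.8 -1.7 35.9 F up,y,n -6.6 0.2 2.4 tq [-0.38  1.18 -0.04] w 0.0386 111 23.1833
```

Shank contact is at s = -43.9, so entry is at s = -6.9. This time I back off 8.5 mm before lifting.

>>> play_rows:
  dp:
    - [-2,0,2]
    - [-4,0,4]
    - [-2,0,2]
    - [-4,0,-4]
    - [-5,0,-5]
    - [-4,0,-4]
    - [0,0,0]
    - [0,0,0]
  yaw: [0,0,0,0,0,0,0,0]

```text
clock: 23.85
ee_pos: [0.534, 0.1126, 0.3069]
tool_rot: [0.993, 0.115, 0.003, -0.0]
wrist_force: [-0.7, 0.2, -2.6]
width: 0.0386
finger_force: 125.6
```

```bash
python3 -c "
from h import *
st()"
```

```text
tcp [0.534  0.1126 0.3069] tz [ 0.0058  0.0013 -1.    ] s,y,d -49.8 -1.7 52.5 F up,y,n -0.2 0.3 0.8 tq [-0.06  0.1  -0.01] w 0.0386 126 23.85
```

>>> play_rows:
  dp:
    - [0,0,0]
    - [0,0,0]
  yaw: [0,0]

```text
clock: 24.02
ee_pos: [0.5318, 0.1122, 0.3055]
tool_rot: [0.993, 0.115, -0.0, 0.0]
wrist_force: [-0.6, -1.3, -3.2]
width: 0.0384
finger_force: 125.6
```

```bash
python3 - <<'E'
from h import *
st()
for _ in range(2):
    im=get_image("side");s,y,h,c=board(im)
    for lo in range(-105,0,8):
        k=(s>=lo)&(s<lo+8)&(y>-46)&(y<-26)&(h<60)&(h>10);print((lo+4,int(k.sum()),round(float(np.median(h[k])),1)) if k.any() else (lo+4,),end=" ")
    print()
E
```

```text
tcp [0.5318 0.1122 0.3055] tz [-2.e-04 -0.e+00 -1.e+00] s,y,d -53.1 -1.7 53.8 F up,y,n -0.8 -1.1 0.5 tq [0.02 0.04 0.02] w 0.0384 126 24.0167
(-101, 5, 33.2) (-93, 10, 32.0) (-85, 14, 30.0) (-77, 10, 26.6) (-69, 12, 28.8) (-61, 12, 28.7) (-53, 6, 19.2) (-45, 9, 19.8) (-37, 7, 17.9) (-29, 14, 18.0) (-21, 7, 16.7) (-13,) (-5, 6, 13.4) (3, 2, 13.0) 
(-101, 5, 29.1) (-93, 15, 29.4) (-85, 11, 28.0) (-77, 12, 28.5) (-69, 12, 28.6) (-61, 8, 34.4) (-53, 8, 27.6) (-45, 8, 18.3) (-37, 11, 19.3) (-29, 9, 16.4) (-21, 8, 18.5) (-13,) (-5, 6, 11.9) (3, 1, 13.7)
```

The plate swung about 11° again; the lift caught the heads through motion lag. The ledge gives a repeatable rest position, and from it entry is 101.6 mm up the slope. So I drop the holder back to the ledge and regrip; no touching is needed this time.

>>> play_rows:
  dp:
    - [-6,0,6]
    - [-8,0,8]
    - [-8,0,8]
    - [-6,0,6]
    - [-2,0,2]
    - [3,0,3]
    - [2.5,0,2.5]
    - [0,0,0]
  yaw: [0,0,0,0,0,0,0,0]

```text
clock: 24.78
ee_pos: [0.5087, 0.1067, 0.27]
tool_rot: [0.993, 0.115, 0.0, -0.0]
wrist_force: [0.3, 0.2, -2.1]
width: 0.0387
finger_force: 126.1
```

>>> play_rows:
  dp:
    - [0,0,0]
    - [0,0,0]
    - [0,0,0]
    - [0,0,0]
    - [0,0,0]
    - [0,0,0]
  yaw: [0,0,0,0,0,0]
  grip: 0.53

```text
clock: 25.28
ee_pos: [0.5081, 0.1066, 0.2704]
tool_rot: [0.993, 0.115, 0.0, -0.0]
wrist_force: [1.5, 0.0, 1.0]
width: 0.0456
finger_force: 0.0
```

>>> play_rows:
  dp:
    - [0,0,0]
    - [0,0,0]
    - [0,0,0]
    - [0,0,0]
    - [0,0,0]
  yaw: [0,0,0,0,0]
  grip: 1

```text
clock: 25.7
ee_pos: [0.508, 0.1066, 0.2702]
tool_rot: [0.993, 0.115, 0.0, -0.0]
wrist_force: [-0.3, -0.3, 0.2]
width: 0.0856
finger_force: 0.0
```

```bash
python3 - <<'E'
from h import *
st();plan(F0-.109*E_+.0345*N_-.0017*Y_+[0,0,.155],13.2)
for _ in range(2):
    im=get_image("side");s,y,h,c=board(im)
    for lo in range(-157,-40,8):
        k=(s>=lo)&(s<lo+8)&(y>-46)&(y<-26)&(h<60)&(h>-10);print((lo+4,int(k.sum()),round(float(np.median(h[k])),1)) if k.any() else (lo+4,),end=" ")
    print()
E
```

```text
tcp [0.508  0.1066 0.2702] tz [ 0.  0. -1.] s,y,d -95.3 -1.6 46.0 F up,y,n 2.0 -0.2 2.6 tq [ 0.   -0.03  0.03] w 0.0856 0 25.7
tcp [0.508  0.1066 0.2702] head 13.17 tilt [ 0.  0. -1.] yaw -0.0006 dp now [-1.4  0.1 17.9] dp after yaw [-1.4  0.  17.9]
(-153, 25, 11.9) (-145, 8, 3.0) (-137, 10, 5.5) (-129, 9, 5.2) (-121, 7, 4.9) (-113, 8, 7.2) (-105, 5, -1.2) (-97, 7, 3.0) (-89, 8, 7.3) (-81, 12, 7.3) (-73, 13, 5.9) (-65, 6, 3.7) (-57, 10, 4.2) (-49, 11, 4.6) (-41, 10, 4.9) 
(-153, 18, 16.3) (-145, 16, 6.5) (-137, 7, 6.2) (-129, 10, 5.7) (-121, 5, 5.6) (-113, 11, 2.8) (-105, 3, 2.7) (-97, 9, 3.5) (-89, 9, 7.9) (-81, 9, 7.4) (-73, 10, 5.8) (-65, 14, 4.8) (-57, 5, 2.1) (-49, 12, 4.7) (-41, 9, 3.0)
```

>>> play_rows:
  dp:
    - [-1.5,0,8]
    - [0,0,7]
    - [0,0,3]
    - [0,0,0]
    - [0,0,0]
  yaw: [0,0,0,0,0]

```text
clock: 26.22
ee_pos: [0.5064, 0.1062, 0.2517]
tool_rot: [0.993, 0.115, -0.001, 0.0]
wrist_force: [-0.4, -1.1, -0.2]
width: 0.0852
finger_force: 0.0
```

>>> play_rows:
  dp:
    - [0,0,0]
    - [0,0,0]
    - [0,0,0]
    - [0,0,0]
    - [0,0,0]
    - [0,0,0]
    - [0,0,0]
    - [0,0,0]
  yaw: [0,0,0,0,0,0,0,0]
  grip: 0
  squeeze: 115

```text
clock: 26.88
ee_pos: [0.5067, 0.1062, 0.2527]
tool_rot: [0.993, 0.115, 0.0, 0.0]
wrist_force: [-1.9, -0.5, 6.0]
width: 0.0383
finger_force: 115.0
```

```bash
python3 - <<'E'
from h import *
st()
E
```

```text
tcp [0.5067 0.1062 0.2527] tz [ 5.e-04  0.e+00 -1.e+00] s,y,d -108.5 -1.7 34.6 F up,y,n 5.0 -0.0 7.7 tq [-0.07  0.22  0.09] w 0.0383 115 26.8833
```

>>> play_rows:
  dp:
    - [-4,0,-4]
    - [-5,0,-5]
    - [-5,0,-5]
    - [0,0,0]
    - [5,0,-5]
    - [10,0,-10]
    - [12,0,-12]
    - [12,0,-12]
  yaw: [0,0,0,0,0,0,0,0]

```text
clock: 27.55
ee_pos: [0.5311, 0.112, 0.3056]
tool_rot: [0.993, 0.115, -0.001, 0.0]
wrist_force: [0.5, -0.2, -2.9]
width: 0.0384
finger_force: 115.6
```

>>> play_rows:
  dp:
    - [12,0,-12]
    - [10,0,-10]
    - [8,0,-8]
    - [2,0,-2]
    - [0,0,0]
    - [0,0,0]
    - [0,0,0]
  yaw: [0,0,0,0,0,0,0]

```text
clock: 28.13
ee_pos: [0.5612, 0.1191, 0.3363]
tool_rot: [0.993, 0.115, -0.001, 0.0]
wrist_force: [0.1, -0.5, -3.1]
width: 0.0385
finger_force: 115.6
```

```bash
python3 - <<'E'
from h import *
st()
for _ in range(2):
    im=get_image("side");s,y,h,c=board(im)
    for lo in range(-60,40,8):
        k=(s>=lo)&(s<lo+8)&(y>-46)&(y<-26)&(h<60)&(h>8);print((lo+4,int(k.sum()),round(float(np.median(h[k])),1)) if k.any() else (lo+4,),end=" ")
    print()
E
```

```text
tcp [0.5612 0.1191 0.3363] tz [-2.1e-03 -5.0e-04 -1.0e+00] s,y,d -10.2 -1.6 54.4 F up,y,n -0.1 -0.5 -0.1 tq [-0.01  0.   -0.01] w 0.0385 116 28.1333
(-56,) (-48, 11, 24.8) (-40, 11, 25.5) (-32, 8, 25.4) (-24, 17, 27.8) (-16, 17, 26.4) (-8, 7, 27.2) (0, 6, 24.7) (8, 7, 27.8) (16, 13, 26.8) (24, 14, 28.2) (32, 5, 26.6) (40, 1, 9.6) 
(-56,) (-48, 10, 23.2) (-40, 8, 24.2) (-32, 11, 25.7) (-24, 15, 26.2) (-16, 12, 30.4) (-8, 3, 25.9) (0, 5, 24.0) (8, 6, 24.3) (16, 11, 27.8) (24, 10, 26.7) (32, 6, 31.1) (40, 1, 9.8)
```

Plate is now flat (h≈26 all along). I make the final alignment and press on over the heads.

>>> play_rows:
  dp:
    - [2,0,-2]
    - [0.5,0,-0.5]
    - [2,0,2]
    - [2,0,2]
    - [0,0,0]
    - [0,0,0]
  yaw: [0,0,0,0,0,0]

```text
clock: 28.73
ee_pos: [0.5684, 0.1207, 0.3354]
tool_rot: [0.993, 0.115, -0.0, 0.0]
wrist_force: [1.2, 0.0, -2.9]
width: 0.0387
finger_force: 115.6
```

```bash
python3 -c "
from h import *
st()"
```

```text
tcp [0.5684 0.1207 0.3354] tz [-5.e-04 -1.e-04 -1.e+00] s,y,d -5.4 -1.7 48.3 F up,y,n 0.9 -0.2 -0.7 tq [-0.06  0.03 -0.03] w 0.0387 116 28.7333
```

>>> play_rows:
  dp:
    - [1,0,1]
    - [1,0,1]
    - [0.5,0,0.5]
    - [0.5,0,0.5]
    - [0,0,0]
  yaw: [0,0,0,0,0]

```text
clock: 29.15
ee_pos: [0.5712, 0.1214, 0.3325]
tool_rot: [0.993, 0.115, -0.0, 0.0]
wrist_force: [-1.8, 0.4, -3.1]
width: 0.0384
finger_force: 115.6
```

```bash
python3 -c "
from h import *
st()"
```

```text
tcp [0.5712 0.1214 0.3325] tz [-6.e-04 -1.e-04 -1.e+00] s,y,d -5.4 -1.7 44.3 F up,y,n -1.3 0.8 1.1 tq [-0.06  0.16  0.05] w 0.0384 116 29.15
```

>>> play_rows:
  dp:
    - [-0.7,0,0.7]
    - [1,0,1]
    - [1,0,1]
    - [0,0,0]
  yaw: [0,0,0,0]

```text
clock: 29.48
ee_pos: [0.5727, 0.1217, 0.3298]
tool_rot: [0.993, 0.115, -0.0, 0.0]
wrist_force: [-1.2, -0.7, -1.8]
width: 0.0386
finger_force: 115.5
```

```bash
python3 -c "
from h import *
st()"
```

```text
tcp [0.5727 0.1217 0.3298] tz [-2.e-04 -0.e+00 -1.e+00] s,y,d -6.2 -1.6 41.3 F up,y,n -0.1 -0.4 1.8 tq [-0.07  0.19  0.03] w 0.0386 116 29.4833
```

>>> play_rows:
  dp:
    - [1,0,1]
    - [1,0,1]
    - [0.5,0,0.5]
    - [0,0,0]
  yaw: [0,0,0,0]

```text
clock: 29.82
ee_pos: [0.5751, 0.1223, 0.3273]
tool_rot: [0.993, 0.115, -0.0, 0.0]
wrist_force: [-0.9, 0.2, -0.7]
width: 0.0383
finger_force: 115.5
```

```bash
python3 -c "
from h import *
st()"
```

```text
tcp [0.5751 0.1223 0.3273] tz [-3.e-04 -0.e+00 -1.e+00] s,y,d -6.2 -1.7 37.8 F up,y,n 1.0 0.4 2.3 tq [-0.06  0.18  0.01] w 0.0383 116 29.8167
```

It is over both heads (back about 4 mm from the face, only the pin spring pushing). Now I slide it down.

>>> play_rows:
  dp:
    - [0.4,0,0.4]
    - [-2,0,2]
    - [-2,0,2]
    - [-2,0,2]
    - [-2,0,2]
    - [-1,0,1]
    - [0,0,0]
    - [0,0,0]
  yaw: [0,0,0,0,0,0,0,0]

```text
clock: 30.48
ee_pos: [0.5688, 0.1208, 0.3222]
tool_rot: [0.993, 0.115, 0.004, -0.0]
wrist_force: [-1.6, 0.0, 25.5]
width: 0.0387
finger_force: 119.1
```

```bash
python3 -c "
from h import *
st()"
```

```text
tcp [0.5688 0.1208 0.3222] tz [ 0.0083  0.0017 -1.    ] s,y,d -13.4 -1.7 37.8 F up,y,n 19.0 0.4 21.2 tq [-0.05  0.62  0.05] w 0.0387 119 30.4833
```

>>> play_rows:
  dp:
    - [-1,0,1]
    - [-0.5,0,0.5]
    - [0,0,0]
  yaw: [0,0,0]

```text
clock: 30.73
ee_pos: [0.5683, 0.1207, 0.3222]
tool_rot: [0.993, 0.115, 0.006, -0.001]
wrist_force: [-1.4, 0.4, 34.4]
width: 0.0383
finger_force: 120.0
```

```bash
python3 -c "
from h import *
st()"
```

```text
tcp [0.5683 0.1207 0.3222] tz [ 0.0115  0.0025 -0.9999] s,y,d -13.5 -1.7 37.8 F up,y,n 25.6 0.7 27.3 tq [-0.12  0.67  0.13] w 0.0383 120 30.7333
```

It jams about 6.6 mm down the slide, with the plate slightly out from the surface. I go back up a little, press harder into the board, and slide again.

>>> play_rows:
  dp:
    - [3,0,-3]
    - [3,0,-3]
    - [0,0,0]
    - [1.5,0,1.5]
    - [1,0,1]
    - [0,0,0]
  yaw: [0,0,0,0,0,0]

```text
clock: 31.23
ee_pos: [0.5726, 0.1217, 0.3231]
tool_rot: [0.993, 0.115, -0.002, 0.0]
wrist_force: [-18.6, -4.3, 39.5]
width: 0.0385
finger_force: 121.6
```

```bash
python3 - <<'E'
from h import *
st()
im=get_image("side");s,y,h,c=board(im)
for lo in range(-60,50,8):
        k=(s>=lo)&(s<lo+8)&(y>-46)&(y<-26)&(h<60)&(h>-8);print((lo+4,int(k.sum()),round(float(np.median(h[k])),1)) if k.any() else (lo+4,),end=" ")
E
```

```text
tcp [0.5726 0.1217 0.3231] tz [-3.2e-03 -8.0e-04 -1.0e+00] s,y,d -11.4 -1.7 37.0 F up,y,n 16.5 0.1 43.5 tq [-0.84  3.85  0.02] w 0.0385 122 31.2333
(-56, 7, 4.6) (-48, 10, 8.7) (-40, 8, 6.0) (-32, 11, 9.7) (-24, 16, 10.2) (-16, 16, 11.9) (-8, 9, 14.0) (0, 12, 11.1) (8, 9, 10.2) (16, 8, 8.9) (24, 16, 8.9) (32, 13, 3.3) (40, 11, 2.4) (48, 12, 2.5)
```

>>> play_rows:
  dp:
    - [-1.5,0,-1.5]
    - [0,0,0]
    - [0,0,0]
  yaw: [0,0,0]

```text
clock: 31.53
ee_pos: [0.5717, 0.1215, 0.3232]
tool_rot: [0.993, 0.115, -0.0, 0.0]
wrist_force: [-8.7, -1.7, 21.1]
width: 0.0387
finger_force: 118.5
```

```bash
python3 -c "
from h import *
st()"
```

```text
tcp [0.5717 0.1215 0.3232] tz [-6.e-04 -2.e-04 -1.e+00] s,y,d -11.7 -1.7 37.4 F up,y,n 10.8 0.3 23.3 tq [-0.37  1.87 -0.05] w 0.0387 118 31.5333
```

>>> play_rows:
  dp:
    - [-1,0,1]
    - [-1,0,1]
    - [0,0,0]
  yaw: [0,0,0]

```text
clock: 31.78
ee_pos: [0.5709, 0.1213, 0.3231]
tool_rot: [0.993, 0.115, 0.002, -0.0]
wrist_force: [-9.4, -2.2, 33.1]
width: 0.0387
finger_force: 120.8
```

```bash
python3 -c "
from h import *
st()"
```

```text
tcp [0.5709 0.1213 0.3231] tz [ 3.5e-03  7.0e-04 -1.0e+00] s,y,d -11.9 -1.7 37.5 F up,y,n 18.7 -0.0 32.4 tq [-0.35  1.99  0.02] w 0.0387 121 31.7833
```

Friction, not a hard stop: N rises as I slide because the arm gives. I relax the normal force and slide with a slight pull outwards.

>>> play_rows:
  dp:
    - [-1.5,0,-1.5]
    - [-0.7,0,-0.7]
    - [0,0,0]
    - [-1,0,0.5]
    - [-1,0,0.5]
    - [0,0,0]
  yaw: [0,0,0,0,0,0]

```text
clock: 32.28
ee_pos: [0.569, 0.1208, 0.323]
tool_rot: [0.993, 0.115, 0.005, -0.001]
wrist_force: [7.9, 1.3, 9.2]
width: 0.0389
finger_force: 117.3
```

```bash
python3 -c "
from h import *
st()"
```

```text
tcp [0.569  0.1208 0.323 ] tz [ 0.0101  0.0023 -0.9999] s,y,d -12.6 -1.7 38.0 F up,y,n 14.3 -0.5 2.9 tq [ 0.33 -1.27  0.06] w 0.0389 117 32.2833
```

>>> play_rows:
  dp:
    - [-1,0,0.8]
    - [-1,0,0.8]
    - [-1,0,0.8]
    - [0,0,0]
  yaw: [0,0,0,0]

```text
clock: 32.62
ee_pos: [0.5678, 0.1206, 0.3229]
tool_rot: [0.993, 0.115, 0.008, -0.001]
wrist_force: [12.2, 2.9, 21.5]
width: 0.0386
finger_force: 119.1
```

```bash
python3 -c "
from h import *
st()"
```

```text
tcp [0.5678 0.1206 0.3229] tz [ 0.0161  0.0036 -0.9999] s,y,d -12.8 -1.7 38.1 F up,y,n 26.2 0.1 8.5 tq [ 0.5  -1.54  0.14] w 0.0386 119 32.6167
```

N is low now and it still holds at about s=-12.8 with 26 N along the slope. I try a small sideways dither under load.

>>> play_rows:
  dp:
    - [0,1.2,0]
    - [0,0,0]
    - [0,-1.2,0]
    - [0,-1.2,0]
    - [0,0,0]
    - [0,1.2,0]
    - [0,0,0]
  yaw: [0,0,0,0,0,0,0]

```text
clock: 33.2
ee_pos: [0.5678, 0.1205, 0.3229]
tool_rot: [0.993, 0.115, 0.008, -0.001]
wrist_force: [11.6, 3.9, 20.1]
width: 0.0388
finger_force: 118.8
```

```bash
python3 -c "
from h import *
st()"
```

```text
tcp [0.5678 0.1205 0.3229] tz [ 0.0159  0.0038 -0.9999] s,y,d -12.8 -1.7 38.1 F up,y,n 25.0 1.1 7.7 tq [ 0.47 -1.5   0.13] w 0.0388 119 33.2
```

The dither changes nothing. The heads hold the plate now, so I ease the load, let go, and push on the lip as the description suggests.

>>> play_rows:
  dp:
    - [2,0,-2]
    - [1,0,-1]
    - [0,0,0]
  yaw: [0,0,0]

```text
clock: 33.45
ee_pos: [0.569, 0.1209, 0.323]
tool_rot: [0.993, 0.115, 0.005, -0.0]
wrist_force: [10.5, 3.0, 3.1]
width: 0.0385
finger_force: 116.2
```

>>> play_rows:
  dp:
    - [0,0,0]
    - [0,0,0]
    - [0,0,0]
    - [0,0,0]
    - [0,0,0]
    - [0,0,0]
  yaw: [0,0,0,0,0,0]
  grip: 1

```text
clock: 33.95
ee_pos: [0.5658, 0.1201, 0.3212]
tool_rot: [0.993, 0.115, -0.0, 0.0]
wrist_force: [-0.5, 0.2, -0.1]
width: 0.0854
finger_force: 0.0
```

```bash
python3 - <<'E'
from h import *
st()
for _ in range(2):
    im=get_image("side");s,y,h,c=board(im)
    for lo in range(-60,50,8):
        k=(s>=lo)&(s<lo+8)&(y>-46)&(y<-26)&(h<60)&(h>-8);print((lo+4,int(k.sum()),round(float(np.median(h[k])),1)) if k.any() else (lo+4,),end=" ")
    print()
E
```

```text
tcp [0.5658 0.1201 0.3212] tz [-5.e-04 -1.e-04 -1.e+00] s,y,d -17.3 -1.7 40.2 F up,y,n 1.8 0.3 2.4 tq [ 0.04 -0.01 -0.01] w 0.0854 0 33.95
(-56, 8, 6.9) (-48, 6, 6.7) (-40, 5, 8.9) (-32, 5, 6.0) (-24, 3, 8.9) (-16, 6, 2.6) (-8, 5, 10.9) (0, 15, 10.7) (8, 7, 9.5) (16, 12, 10.6) (24, 16, 8.2) (32, 11, 4.9) (40, 14, 5.0) (48, 13, 3.5) 
(-56, 5, 6.0) (-48, 7, 8.8) (-40, 8, 6.0) (-32, 3, 10.0) (-24, 3, 8.5) (-16, 1, 7.2) (-8, 7, 10.7) (0, 13, 10.4) (8, 9, 8.8) (16, 10, 10.4) (24, 20, 9.7) (32, 9, 2.4) (40, 14, 4.3) (48, 15, 3.7)
```

The holder stays on the studs (top edge about s=28, front h≈8–10). I retreat, shut the fingers and go above the lip.

>>> play_rows:
  dp:
    - [0,0,-10]
    - [0,0,-25]
    - [0,0,-30]
    - [0,0,-25]
    - [0,0,0]
  yaw: [0,0,0,0,0]

```text
clock: 34.47
ee_pos: [0.5673, 0.1204, 0.4175]
tool_rot: [0.993, 0.115, 0.004, -0.0]
wrist_force: [0.9, 0.9, 0.4]
width: 0.0856
finger_force: 0.0
```

>>> play_rows:
  dp:
    - [16,0,0]
    - [16,0,0]
    - [16,0,0]
    - [0,0,0]
    - [0,0,0]
    - [0,0,0]
    - [0,0,0]
    - [0,0,0]
  yaw: [0,0,0,0,0,0,0,0]
  grip: 0

```text
clock: 35.13
ee_pos: [0.6121, 0.1309, 0.4114]
tool_rot: [0.993, 0.115, -0.0, 0.0]
wrist_force: [-0.4, -0.5, -0.9]
width: 0.0003
finger_force: 0.0
```

```bash
python3 - <<'E'
from h import *
st();plan([.612,.131,.358],13.2)
E
```

```text
tcp [0.6121 0.1309 0.4114] tz [-4.e-04 -1.e-04 -1.e+00] s,y,d 80.1 -1.7 70.4 F up,y,n 1.1 -0.4 1.8 tq [-0.04  0.03  0.01] w 0.0003 0 35.1333
tcp [0.6121 0.1309 0.4114] head 13.16 tilt [-4.e-04 -1.e-04 -1.e+00] yaw -0.0006 dp now [-0.  -0.1 53.4] dp after yaw [-0.  -0.1 53.4]
```

>>> play_rows:
  dp:
    - [0,0,18]
    - [0,0,18]
    - [0,0,9]
    - [0,0,4]
    - [0,0,2]
    - [0,0,2]
    - [0,0,0]
  yaw: [0,0,0,0,0,0,0]

```text
clock: 35.72
ee_pos: [0.6128, 0.1311, 0.359]
tool_rot: [0.993, 0.115, 0.0, -0.0]
wrist_force: [-1.7, -0.8, 1.5]
width: 0.0002
finger_force: 0.9
```

>>> play_rows:
  dp:
    - [-1,0,1]
    - [-1,0,1]
    - [-1,0,1]
    - [0,0,0]
  yaw: [0,0,0,0]

```text
clock: 36.05
ee_pos: [0.6095, 0.1303, 0.3552]
tool_rot: [0.993, 0.115, -0.0, -0.0]
wrist_force: [-0.4, -0.5, 0.4]
width: 0.0001
finger_force: 0.0
```

```bash
python3 -c "
from h import *
st()"
```

```text
tcp [0.6095 0.1303 0.3552] tz [-1.e-04  0.e+00 -1.e+00] s,y,d 38.5 -1.7 32.5 F up,y,n 2.0 -0.4 2.8 tq [ 0.01  0.03 -0.01] w 0.0001 0 36.05
```

>>> play_rows:
  dp:
    - [-1,0,1]
    - [-1,0,1]
    - [-1,0,1]
    - [-1,0,1]
    - [0,0,0]
  yaw: [0,0,0,0,0]

```text
clock: 36.47
ee_pos: [0.6073, 0.1298, 0.3534]
tool_rot: [0.993, 0.115, 0.003, -0.0]
wrist_force: [3.0, 1.5, 10.7]
width: 0.0003
finger_force: 4.7
```

>>> play_rows:
  dp:
    - [-1,0,1]
    - [-1,0,1]
    - [-1,0,1]
    - [0,0,0]
  yaw: [0,0,0,0]

```text
clock: 36.8
ee_pos: [0.6061, 0.1296, 0.353]
tool_rot: [0.993, 0.115, 0.006, -0.001]
wrist_force: [5.8, 2.2, 20.2]
width: 0.0001
finger_force: 9.9
```

```bash
python3 - <<'E'
from h import *
st()
for _ in range(2):
    im=get_image("side");s,y,h,c=board(im)
    for lo in range(-60,50,4):
        k=(s>=lo)&(s<lo+4)&(y>-46)&(y<-26)&(h<60)&(h>-8);print((lo+2,int(k.sum()),round(float(np.median(h[k])),1)) if k.any() else (lo+2,),end=" ")
    print()
E
```

```text
tcp [0.6061 0.1296 0.353 ] tz [ 0.0125  0.0028 -0.9999] s,y,d 35.8 -1.7 32.0 F up,y,n 20.8 0.8 12.0 tq [ 0.32 -0.94 -0.04] w 0.0001 10 36.8
(-58, 6, 7.6) (-54, 6, 8.4) (-50, 7, 9.4) (-46, 4, 7.1) (-42, 5, 6.5) (-38, 5, 8.1) (-34, 5, 7.7) (-30, 8, 9.1) (-26, 6, 11.0) (-22, 10, 10.3) (-18, 6, 9.6) (-14, 3, 4.9) (-10, 1, 10.0) (-6, 5, 13.0) (-2, 9, 9.7) (2, 2, 6.7) (6, 7, 10.8) (10, 4, 7.9) (14, 9, 9.5) (18, 9, 8.2) (22, 7, 3.3) (26, 2, 2.8) (30, 7, 5.4) (34, 5, 5.3) (38, 9, 2.6) (42, 5, 2.4) (46, 4, 2.2) (50, 6, 2.4) 
(-58, 5, 8.8) (-54, 3, 9.4) (-50, 8, 8.2) (-46, 3, 10.7) (-42, 3, 10.2) (-38, 7, 7.6) (-34, 7, 7.4) (-30, 5, 14.3) (-26, 10, 8.7) (-22, 9, 9.5) (-18, 8, 12.7) (-14, 4, 7.1) (-10, 1, 7.1) (-6, 3, 11.0) (-2, 7, 12.8) (2, 8, 10.4) (6, 5, 9.1) (10, 7, 8.0) (14, 8, 9.2) (18, 8, 6.9) (22, 5, 1.9) (26, 5, 5.5) (30, 6, 2.4) (34, 4, 4.0) (38, 5, 4.1) (42, 5, 3.2) (46, 5, 3.4) (50, 5, 2.9)
```

The plate now spans s=-60 to +20, which is home. I give it one last firm push, then retreat and look.

>>> play_rows:
  dp:
    - [-1,0,1]
    - [-1,0,1]
    - [0,0,0]
    - [0,0,0]
  yaw: [0,0,0,0]

```text
clock: 37.23
ee_pos: [0.6053, 0.1294, 0.3527]
tool_rot: [0.993, 0.115, 0.009, -0.001]
wrist_force: [8.0, 2.1, 29.3]
width: -0.0001
finger_force: 13.5
```

```bash
python3 -c "
from h import *
st()"
```

```text
tcp [0.6053 0.1294 0.3527] tz [ 0.0167  0.0038 -0.9999] s,y,d 35.5 -1.7 31.9 F up,y,n 28.6 0.2 17.0 tq [ 0.39 -1.24 -0.01] w -0.0001 13 37.2333
```

>>> play_rows:
  dp:
    - [3,0,-6]
    - [0,0,-20]
    - [0,0,-30]
    - [0,0,-35]
    - [-30,0,-25]
    - [-35,0,-10]
    - [-35,0,0]
    - [-35,0,0]
  yaw: [0,0,0,0,0,0,0,0]

```text
clock: 37.9
ee_pos: [0.4711, 0.098, 0.473]
tool_rot: [0.993, 0.115, 0.001, -0.0]
wrist_force: [0.7, -0.1, -0.5]
width: -0.0
finger_force: 0.0
```

>>> play_rows:
  dp:
    - [0,35,0]
    - [0,35,0]
    - [0,35,0]
    - [0,35,0]
    - [0,35,0]
    - [0,35,0]
    - [0,20,0]
    - [0,0,0]
  yaw: [0,0,0,0,0,0,0,0]

```text
clock: 38.57
ee_pos: [0.5254, -0.129, 0.4721]
tool_rot: [0.994, 0.113, 0.0, 0.001]
wrist_force: [-0.6, 0.8, 0.9]
width: -0.0003
finger_force: 0.0
```

```bash
python3 - <<'E'
from h import *
st();a=get_image("top");b=get_image("side")
f=lambda im,P,r:(lambda c:cv2.resize(im["frame"][c[1]-r:c[1]+r,c[0]-r:c[0]+r],(400,400),interpolation=cv2.INTER_CUBIC))(proj(im,P)[0].astype(int))
save(np.hstack([f(a,F0,22),f(b,F0,28)]),"end.png")
for n,im in(("side",b),("top",a)):
    s,y,h,c=board(im);fr=im["frame"].astype(int)
    k=(abs(s-25)<15)&(abs(y)<15)&(fr[...,0]-fr[...,2]>50)
    print(n,"brass px",int(k.sum()),"s,y,h",s[k].mean(),y[k].mean(),h[k].mean())
    k=(abs(y+1.7)<44)&(abs(y+1.7)>25)&(abs(s+20)<38)&(h<25);A=np.c_[s[k],y[k],np.ones(k.sum())]
    C=np.linalg.lstsq(A,h[k],rcond=None)[0];print("slopes deg",np.degrees(np.arctan(C[:2])),"h",C[2]-20*C[0],k.sum())
E
```

```text
tcp [ 0.5254 -0.129   0.4721] tz [ 2.0e-04 -1.2e-03 -1.0e+00] s,y,d 21.5 -235.2 214.8 F up,y,n 2.5 0.9 3.1 tq [ 0.   -0.02  0.03] w -0.0003 0 38.5667
side brass px 12 s,y,h 23.140104106765957 -3.2453648612999353 6.543862023834557
slopes deg [ 4.02289579 -2.33278362] h 5.72369458102545 83
top brass px 51 s,y,h 22.589324050246255 3.481290832008442 -195.26601483126407
slopes deg [-61.64799356 -32.18990751] h -34.77936840356339 217
```

View pics/end.png

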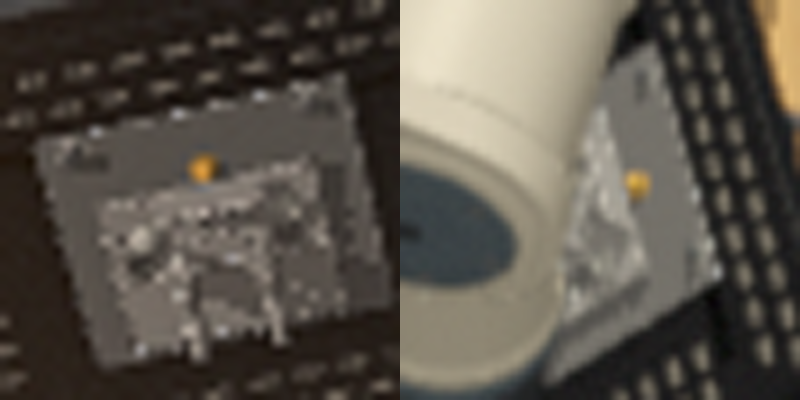

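The end view shows the holder on both studs with the brass pin standing just above its top edge (at (203,168) and (637,184)). One check that the pin is fully out: compare its pixels with the start.

```bash
python3 - <<'E'
from h import *
import pickle
a0,b0=pickle.load(open("im0.pkl","rb"));a=get_image("top");b=get_image("side")
for n,p,q,g in(("top",a0,a,(212,161)),("side",b0,b,(308,153))):
    print(n,blob(p,g,True,4).round(2),blob(q,g,True,4).round(2))
    P=F0+.0255*E_;print(" shift if 8mm in:",(proj(q,P+.002*N_)-proj(q,P+.010*N_))[0].round(2))
s,y,h,c=board(a)
for lo in range(-64,36,6):
    k=(s>=lo)&(s<lo+6)&(abs(y+1.7)>24)&(abs(y+1.7)<44)&(h>-5)&(h<25);print(lo+3,int(k.sum()),np.median(h[k]).round(1) if k.any() else None,end=" | ")
E
```

```text
top [211.82 161.08] [211.82 161.07]
 shift if 8mm in: [-0.2  -1.21]
side [307.65 153.28] [307.76 153.25]
 shift if 8mm in: [1.5  0.66]
-61 8 5.1 | -55 12 6.9 | -49 12 9.0 | -43 10 8.3 | -37 14 8.1 | -31 12 8.2 | -25 17 7.8 | -19 12 5.9 | -13 15 5.8 | -7 5 9.7 | -1 11 12.7 | 5 20 10.6 | 11 12 7.9 | 17 24 5.6 | 23 11 4.7 | 29 17 4.3 | 35 14 3.3 |
```

The pin's pixels haven't moved since the start, so it is fully out. The holder lies flat with its top edge at s≈20, which is home. I hand the job in.

```bash
python3 -c "
from h import *
print(close_job())"
```

```text
the job is handed in; nothing more can be done
None
```

I handed the job in with the holder hanging fully home on both studs, flat on the board, and the lock pin out above its top edge; the arm was clear, I never went near the other items, and no verdict came back.

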